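# Ready the goldsmith's vise for filing

## Robot

A 7-joint arm with a two-finger parallel gripper is mounted at the origin on the work surface. World frame = base frame: x ahead of the robot, y to its left, z up, the work surface at z = 0. Lengths are in m, angles in rad, forces in N, time in s.
With the tool pointing down it reaches from about 0.4 to 0.9 m from the base axis. Payload 5.5 kg.
Tool frame: the origin (TCP) lies midway between the tips of the shut fingers; the grasp point (between the pads) lies 19 mm behind it; z points along the fingers, y is the line along which they close (so a half turn about z gives the same grasp; the last joint's range is limited). The gripper opens to 85 mm and grips with 20 to 120 N. Pads are 22 mm wide; open, the fingers measure 114 mm over their backs; the gripper's body (76 mm by 85 mm) begins 54 mm behind the grasp point. The pads swing forward as they close: fully open they stand 13 mm farther back than shut.
Start: joints at [1.557, 0.501, -0.427, 1.55, 0.221, 1.138, -0.21], TCP at [0.178, -0.625, 0.231] pointing down, gripper open.
Joint ranges: [-2.88, 2.88], [-0.31, 2.03], [-1.54, 1.56], [0.2, 2.42], [-1.41, 4.55], [0.19, 2.02], [-2.57, 2.57]. Speed limits (rad/s): [2.57, 2.57, 3.14, 3.14, 3.14, 3.14, 3.14].

## Interface

Orientations are given as a unit quaternion [x, y, z, w].
In Python, from station import bot, snapshot, look_for, pinpoint gives the robot as it stands.
- The arm moves only by the tool apply_moves, never from a script. Its argument "rows" is a list of rows, each a list of 7 numbers: the opening, from -1 (shut) to 1 (fully open), then the shift along the tool's x, y, z as a fraction of full scale, then the turn, a rotation vector about the tool's x, y, z as a fraction of full scale. In form: [[grip, x, y, z, wx, wy, wz], ...]. A call has 1 to 8 rows; each row is the pose to reach, as a shift and turn from the pose commanded when the call began, along the tool's axes at that moment; what a row does not reach only later rows make up. Full scale, the value 1, is 12 cm for a shift and 0.5 rad for a turn. A row lasts 1/8 s, in which the tool goes at most 62.5 mm and 10.7 degrees, less where a joint would pass 70% of its speed; a pose out of reach is approached as far as the arm can. A call with a number of a shift or a turn outside -1 to 1 is refused whole. A call with a gripper value outside its range is refused whole. The fingers move at their own pace and stop on an object; the grip force is fixed at half the most. Time passes only in rows, so rows that repeat a pose let the fingers close. It gives the time, the measured TCP pose, the force, the opening and the grip force at its end, in the units of the state.
- bot.observe(): the state, without advancing time (a new reading comes with each control period).
- snapshot(name): name is "scene" or "top"; returns a dict with "img" (384x512x3 uint8, blue, green, red), "range_z" (384x512 float32, m along the optical axis (not along the pixel's ray), 0 where there is no reading), "fx", "fy", "cx", "cy" (pixels), "k1" (the pictures are not rectified: a ray, as slopes to the right and down, at radius r is drawn at 1 + k1 r^2 times it, then the intrinsics apply), "world_from_camera" (4x4, takes a point from camera to world coordinates). Camera axes: x right, y up, looking along -z (the intrinsics and any distortion apply to the point x, -y, -z); pixel columns grow to the right and rows downward; lengths in m; the calibration is good to about 2 mm. A picture is of the moment at which its call begins.
- bot.hand_in(): hands the job in; it is judged then, once.
Trained networks look in a picture, given as the dict that the camera call returned (one of the last four; its "shot" number tells which), for a name from the list of things; names that differ only in an ending like _2 or _b are one class to them, and where a whole thing is asked for, a point or a joint stands for the part that bears it (a point fixed in the world has none). Each returns a list of dicts, best first, with "confidence" (0 to 1); they miss things now and then, are a little off and sometimes report something else, mostly with a low value. They report only what shows in the picture. A call takes as long as a camera call. They do not tell look-alikes from the thing itself.
- look_for(target, picture): "bbox" ([centre column, centre row, width, height] in pixels, round what is visible of it).
- pinpoint(target, picture): "location" ([column, row] in pixels: a listed point, or the origin of a listed thing).
The state is a dict: "clock": time; "q": joint angles; "dq": joint speeds; "tau": joint torques, N m; "position": TCP position; "orientation": TCP orientation; "contact_force": force on the tool from outside, world axes, zero at the start; "ft_torque": the same for the moment, N m; "width": opening from 0.0 (shut) to 1.0 (fully open); "grasp_force": force on a finger pad.
Only numpy, scipy, OpenCV 4.12 (cv2) and the standard library are available. Lean on these libraries where they do the work, as an engineer would, in place of code of your own. Each camera call takes 0.05 s, during which the arm holds its last target. There are 200 camera calls.

## Task

Get the bench ready for filing: stand the hardwood block upright on the bed of the vise, about the middle of the jaws, and crank the handle until the jaws hold it tight. Hang every loose steel drawplate by its eye on the pegs of the sloped rack, pushed down to the board, and press the tin's lid fully home to keep filings out; leave the other things on the bench where they are.

Things in the scene. Friction and masses are not known exactly. Their poses are not given: they have to be found in the camera images.
- block: upright block of pale hardwood, 40 x 56 x 75 mm (x, y, z), with a dark groove across its top; origin at the centre of its underside, z up
- vise_bed (a point): point on the flat bed of the dark steel bench vise (100 mm above the bench), at the foot of its fixed jaw's face, mid-width; the face is the plane x = 0, 100 mm wide along y, 35 mm high. x runs along the vise's screw, away from the crank, which is at the end nearest the robot; z up. The bed's free space is on the -x side, up to the moving jaw
- vise_jaw: the vise's moving jaw, 100 mm wide, 35 mm high, 25 mm thick; origin at the foot of its gripping face, which looks to +x, axes as vise_bed; the gap between the jaws is this point's distance from vise_bed, 65 to 85 mm at the start; driven by the crank only, 15 mm a turn
- crank (a joint): angle of the crank in rad, 0 to 25.1; it grows, and the jaw closes, as the crank turns clockwise seen from the robot's side (about vise_bed's +x axis). At 0 and every full turn the crank arm points straight up. It takes about 3 N at the handle and stays where it is left
- crank_axis (a point): point on the crank's axis (which is level, along vise_bed's x), beside the middle of the handle, 85 mm above the bench and 228 mm from vise_bed's origin on its -x side
- crank_handle: round wooden handle of the crank, 18 mm thick and 56 mm long, lying along vise_bed's x axis and turning freely on its pin; origin at its middle, which runs on a circle of radius 42 mm about crank_axis. The steel crank arm is 40 mm from its middle towards the vise
- tin_lid (a joint): how far the tin's lid has been pushed down, in m: 0 is loose on top, 0.008 is fully home; takes about 6 N and stays
- tin_lid_top (a point): centre of the top of the lid (round, 74 mm across) of a low aluminium tin fixed to the bench; about 56 mm above the bench while loose, 48 mm when home
- peg0 (a point): foot of a round steel peg, 10 mm thick, standing 40 mm square out of a sloped wooden rack board (200 x 320 mm, 35 degrees from level, lower towards the robot). z along the peg out of the face, x up the slope, y along the row; the foot is 35 mm below the board's top edge and 165 mm above its lower edge. Four pegs in a row 80 mm apart, peg0 at the robot's right
- peg1 (a point): foot of a round steel peg, 10 mm thick, standing 40 mm square out of a sloped wooden rack board (200 x 320 mm, 35 degrees from level, lower towards the robot). z along the peg out of the face, x up the slope, y along the row; the foot is 35 mm below the board's top edge and 165 mm above its lower edge. Four pegs in a row 80 mm apart, peg0 at the robot's right
- peg2 (a point): foot of a round steel peg, 10 mm thick, standing 40 mm square out of a sloped wooden rack board (200 x 320 mm, 35 degrees from level, lower towards the robot). z along the peg out of the face, x up the slope, y along the row; the foot is 35 mm below the board's top edge and 165 mm above its lower edge. Four pegs in a row 80 mm apart, peg0 at the robot's right
- peg3 (a point): foot of a round steel peg, 10 mm thick, standing 40 mm square out of a sloped wooden rack board (200 x 320 mm, 35 degrees from level, lower towards the robot). z along the peg out of the face, x up the slope, y along the row; the foot is 35 mm below the board's top edge and 165 mm above its lower edge. Four pegs in a row 80 mm apart, peg0 at the robot's right
- plate0: steel drawplate, a flat bar 110 x 34 x 8 mm (x, y, z) with rows of tiny holes and near its +x end a round 22 mm eye; origin at the eye's centre, level with the underside; the bar reaches from 17 mm ahead of it to 93 mm behind it (-x), its middle 38 mm behind. May be absent
- plate1: steel drawplate, a flat bar 110 x 34 x 8 mm (x, y, z) with rows of tiny holes and near its +x end a round 22 mm eye; origin at the eye's centre, level with the underside; the bar reaches from 17 mm ahead of it to 93 mm behind it (-x), its middle 38 mm behind. May be absent
- plate2: steel drawplate, a flat bar 130 x 34 x 8 mm (x, y, z) with rows of tiny holes and near its +x end a round 22 mm eye; origin at the eye's centre, level with the underside; the bar reaches from 17 mm ahead of it to 113 mm behind it (-x), its middle 48 mm behind. May be absent
- plate3: steel drawplate, a flat bar 130 x 34 x 8 mm (x, y, z) with rows of tiny holes and near its +x end a round 22 mm eye; origin at the eye's centre, level with the underside; the bar reaches from 17 mm ahead of it to 113 mm behind it (-x), its middle 48 mm behind. May be absent
- hammer: chasing hammer lying on the bench; not part of the job, origin at its underside or middle
- mandrel: small steel ring mandrel standing on its foot, 120 mm tall; not part of the job, origin at its underside or middle
- dish: brass dish, 80 mm across; not part of the job, origin at its underside or middle
- jar: closed jar, 70 mm tall; not part of the job, origin at its underside or middle
- leadblock: round grey lead block, 60 mm across; not part of the job, origin at its underside or middle
Things that resemble listed ones, but are neither listed nor needed, are in the scene too. What is shaped like the block but blue is not meant. Leave any red look-alike of the plate0 alone.

How it is judged:
By the outcome, as a careful person would: the job done as asked, in the order asked, and still so for the second after the job is handed in, with the robot touching nothing.
Of plate0, plate1, plate2, plate3 only 2 to 4 are there at a start; the rules pass over those that are not, and their reading is None.
At some moment in a run one of plate0, plate1, plate2, plate3 may be knocked a few centimetres aside while the robot is not near it.
It also fails if it takes over 210 s, if anything falls off the work surface, if the arm or the gripper's body presses on something with over 40 N, if the wrist force passes 120 N, or if a joint passes its speed limit or range.

## Working session

There is one attempt and no reset: what is moved stays moved. The work goes in short steps, Python scripts to look and compute and a tool call to move; the robot and the scene stay as the last step left them, time stands still between calls to the robot, and variables do not carry over. Pictures are saved under pics/ and viewed, at most 14 in all, crops included, and the job is handed in when it is done.

Besides the shell and the picture viewer there is one more tool, called by a JSON object that holds its "api" and its "payload". apply_moves: Moves the arm, as the interface text tells. Its arguments: {"type":"object","properties":{"rows":{"type":"array","items":{"type":"array","items":{"type":"number"}}}},"required":["rows"]}

```bash
ls; mkdir -p pics; cat > h.py <<'E'
import numpy as np, cv2
from scipy.spatial.transform import Rotation as R
from station import bot, snapshot, look_for, pinpoint
def ray(s,u,v):
    x=(u-s['cx'])/s['fx']; y=(v-s['cy'])/s['fy']
    a,b=x,y
    for _ in range(20):
        k=1+s['k1']*(a*a+b*b); a,b=x/k,y/k
    return np.array([a,-b,-1.0])
def w_at_z(s,u,v,z):
    T=np.array(s['world_from_camera']); d=T[:3,:3]@ray(s,u,v); o=T[:3,3]
    return o+d*(z-o[2])/d[2]
def w_depth(s,u,v,r=2):
    T=np.array(s['world_from_camera']); u0,v0=int(round(u)),int(round(v))
    p=s['range_z'][max(0,v0-r):v0+r+1,max(0,u0-r):u0+r+1]; p=p[p>0]
    if len(p)==0: return None
    return T[:3,3]+T[:3,:3]@(ray(s,u,v)*np.median(p))
def cloud(s):
    T=np.array(s['world_from_camera']); H,W=s['range_z'].shape
    u,v=np.meshgrid(np.arange(W),np.arange(H)); x=(u-s['cx'])/s['fx']; y=(v-s['cy'])/s['fy']; a,b=x,y
    for _ in range(20):
        k=1+s['k1']*(a*a+b*b); a,b=x/k,y/k
    P=np.stack([a,-b,-np.ones_like(a)],-1)*s['range_z'][...,None]
    return P@T[:3,:3].T+T[:3,3]
E
python3 - <<'E'
from h import *
o=bot.observe(); print({k:np.round(v,3) for k,v in o.items()})
for n in ("scene","top"):
    s=snapshot(n); cv2.imwrite(f'pics/{n}0.png',cv2.resize(s['img'],(800,600))); np.save(f'{n}0.npy',s,allow_pickle=True)
    print(n,np.round(s['world_from_camera'],2).tolist(),s['fx'],s['k1'])
    for t in "block vise_bed vise_jaw crank_axis crank_handle tin_lid_top peg0 peg1 peg2 peg3 plate0 plate2 hammer mandrel dish jar leadblock".split():
        for d in pinpoint(t,s):
            if d['confidence']>.25:
                u,v=d['location']; w=w_depth(s,u,v); print(t,round(d['confidence'],2),np.round([u,v]),None if w is None else np.round(w,3))
E
```

```text
pics
{'clock': np.float64(0.0), 'q': array([ 1.557,  0.502, -0.427,  1.551,  0.221,  1.138, -0.21 ]), 'dq': array([ 0.001,  0.001, -0.001, -0.001, -0.001, -0.   , -0.001]), 'tau': array([-0.0000e+00, -5.6952e+01, -5.8160e+00, -2.8094e+01,  1.1000e-02,
        1.2000e-02,  0.0000e+00]), 'position': array([ 0.177, -0.625,  0.23 ]), 'orientation': array([ 0.99 ,  0.138, -0.   , -0.001]), 'contact_force': array([ 0.03 ,  0.604, -0.141]), 'ft_torque': array([ 0.01 , -0.012, -0.018]), 'grasp_force': np.float64(0.0), 'width': np.float64(1.001)}
scene [[-0.37, -0.52, 0.77, 1.47], [0.93, -0.19, 0.32, 0.4], [-0.02, 0.83, 0.56, 0.81], [0.0, 0.0, 0.0, 1.0]] 436.0288231644451 -0.008764996726871244
block 0.88 [401. 241.] [0.475 0.384 0.025]
block 0.62 [438. 246.] [0.456 0.48  0.02 ]
block 0.26 [416. 277.] [0.6   0.436 0.023]
vise_bed 0.98 [358. 253.] [0.666 0.296 0.114]
vise_bed 0.57 [123. 182.] [ 0.609 -0.42   0.127]
vise_bed 0.28 [154. 198.] [ 0.653 -0.281  0.13 ]
vise_jaw 0.56 [356. 235.] [0.585 0.276 0.101]
crank_axis 0.9 [359. 202.] [0.466 0.257 0.121]
crank_handle 0.61 [358. 190.] [0.427 0.2
[... 2673 characters left out ...]
0.127]
peg3 0.56 [332. 117.] [ 0.691 -0.204  0.128]
plate0 0.76 [332. 265.] [ 0.271 -0.219  0.007]
plate0 0.59 [270. 194.] [ 0.48  -0.033  0.001]
plate0 0.56 [309. 193.] [ 0.487 -0.152  0.002]
plate2 0.76 [332. 265.] [ 0.271 -0.219  0.007]
plate2 0.59 [270. 194.] [ 0.48  -0.033  0.001]
plate2 0.56 [309. 193.] [ 0.487 -0.152  0.002]
hammer 0.68 [219.  99.] [0.771 0.128 0.023]
hammer 0.47 [136. 203.] [0.442 0.355 0.083]
mandrel 0.79 [304. 112.] [ 0.732 -0.135  0.024]
mandrel 0.65 [175. 211.] [0.417 0.234 0.131]
dish 0.63 [120. 166.] [0.561 0.425 0.009]
jar 0.64 [386. 130.] [ 0.652 -0.355  0.139]
leadblock 0.76 [393. 230.] [ 0.376 -0.398  0.031]
leadblock 0.62 [265. 119.] [ 0.701 -0.014  0.058]
```

View pics/top0.png

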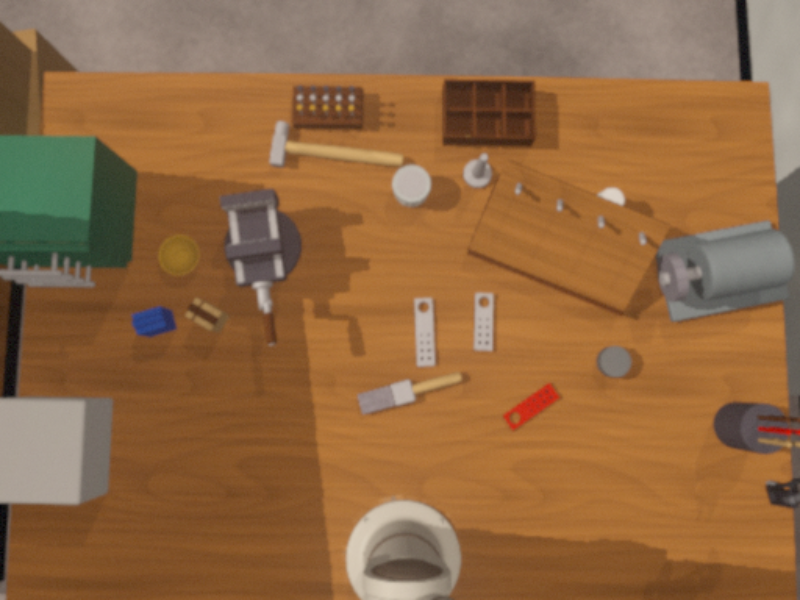

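View pics/scene0.png

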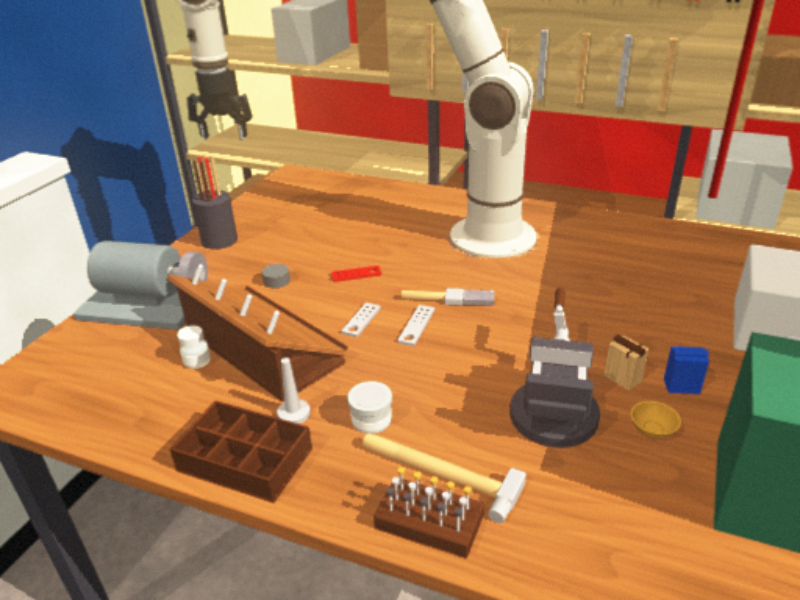

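The top view shows the vise at about (255,240) with its crank handle at (270,328). The wooden block is at (206,314), with a blue look-alike at (153,321). Two loose plates are visible, a long one at (425,330) and a short one at (484,322); the red one at (532,406) is the decoy. The rack pegs run from (519,187) to (643,238), and the tin is at (411,185). Next I'll measure these more precisely.

```bash
cat > m.py <<'E'
from h import *
S={n:np.load(f'{n}0.npy',allow_pickle=True).item() for n in("top","scene")}
t=S["top"]; C=cloud(t)
def rect(mask,name):
    mask=cv2.morphologyEx(mask.astype(np.uint8),cv2.MORPH_OPEN,np.ones((2,2)))
    n,l,st,_=cv2.connectedComponentsWithStats(mask)
    for i in range(1,n):
        if st[i,4]>25:
            P=C[l==i]; r=cv2.minAreaRect((P[:,:2]*1000).astype(np.float32)); print(name,st[i,4],np.round(r[0],1),np.round(r[1],1),round(r[2],1),'z',np.round(np.percentile(P[:,2],[5,50,95]),4))
box=lambda a,b,c,d:(C[...,0]>a)&(C[...,0]<b)&(C[...,1]>c)&(C[...,1]<d)
z=C[...,2]
rect(box(.52,.72,.2,.36)&(z>.125)&(z<.145),'jawtops')
rect(box(.52,.72,.2,.36)&(z>.09)&(z<.11),'bed')
rect(box(.36,.5,.32,.5)&(z>.066)&(z<.09),'blocks')
rect(box(.3,.52,.2,.3)&(z>.1)&(z<.16),'handle')
hsv=cv2.cvtColor(t['img'],cv2.COLOR_BGR2HSV)
rect(box(.35,.55,-.2,.05)&(hsv[...,1]<70)&(z<.02),'plates')
rect(box(.65,.76,-.06,.05)&(z>.04)&(z<.07),'tin')
# board plane
P=C[box(.5,.66,-.42,-.2)&(z>.03)&(z<.12)]
for _ in range(4):
    c=P.mean(0); n=np.linalg.svd(P-c,full_matrices=False)[2][2]; n*=np.sign(n[2]); d=(P-c)@n; P=P[abs(d)<max(.004,2*d.std())] if _<3 else P
print('board n',n,'tilt',np.degrees(np.arccos(n[2])),'yaw',np.degrees(np.arctan2(-n[1],-n[0])),'c',c,'std',d.std(),len(P))
for k,s in S.items():
    T=np.array(s['world_from_camera'])
    Q=[]
    s2=snapshot(k)
    for q in pinpoint('peg0',s2):
        if q['confidence']>.4:
            r=T[:3,:3]@ray(s,*q['location']); o=T[:3,3]; Q.append(o+r*((c-o)@n)/(r@n))
    Q=np.array(sorted(Q,key=lambda a:a[1])); print(k,'\n',np.round(Q,4)); print('spacing',np.linalg.norm(np.diff(Q,axis=0),axis=1),'yawrow',np.degrees(np.arctan2(*(Q[-1]-Q[0])[:2])))
    for nme,zz in (('vise_bed',.1),('vise_jaw',.1),('crank_axis',.085),('crank_handle',.127),('tin_lid_top',.056),('block',0),('plate0',0)):
        for q in pinpoint(nme,s2)[:3]:
            if q['confidence']>.4: print(nme,round(q['confidence'],2),np.round(w_at_z(s,*q['location'],zz),4))
E
python3 m.py
```

```text
jawtops 278 [654.  287.5] [50.6 96. ] 32.1 z [0.115  0.1346 0.1403]
jawtops 337 [479.  150.8] [379.5  90.7] 54.3 z [0.1167 0.1353 0.1404]
bed 679 [477.  186.2] [424.3 104.6] 34.3 z [0.0957 0.1015 0.1317]
bed 342 [531.9 269.4] [41.7 88.3] 10.4 z [0.0952 0.101  0.1066]
blocks 268 [385.6 221.6] [408.5  47.1] 68.1 z [0.0551 0.0778 0.0869]
blocks 267 [399.8 266.2] [501.4  56.6] 80.7 z [0.0576 0.0771 0.0868]
handle 174 [374.9 160.5] [279.   70.8] 58.1 z [-0.0007  0.1321  0.1387]
plates 377 [ 444.3 -155.1] [ 36.3 107.3] 88.4 z [-0.001   0.008   0.0133]
plates 464 [402.8 -34. ] [ 70.5 169.2] 73.9 z [-0.0007  0.0082  0.014 ]
tin 480 [541.4  20.5] [ 72.9 413.8] 79.2 z [0.0208 0.0562 0.0617]
board n [-0.53035624  0.20796169  0.82187237] tilt 34.72733304228438 yaw -21.410989459443343 c [ 0.5779422  -0.30901371  0.07795915] std 0.0022589667416905526 3292
top 
 [[ 0.603  -0.434   0.1257]
 [ 0.6223 -0.3524  0.1175]
 [ 0.6623 -0.2812  0.1254]
 [ 0.6911 -0.2057  0.1249]]
spacing [0.08430617 0.08204394 0.08075785] yawrow 21.111032513830768
vise_bed 0.9 [0.6487 0.2879 0.1   ]
vise_jaw 0.86 [0.5769 0.27
[... 345 characters left out ...]
 -0.1522  0.    ]
plate0 0.58 [ 0.2753 -0.214   0.    ]
scene 
 [[ 0.6244 -0.402   0.1315]
 [ 0.6557 -0.331   0.1337]
 [ 0.6433 -0.2894  0.1152]
 [ 0.7005 -0.199   0.1292]
 [ 0.1652  0.2228 -0.323 ]]
spacing [0.07768304 0.04715818 0.10789358 0.81788351] yawrow -36.3123927231017
vise_bed 0.58 [0.652  0.2813 0.1   ]
vise_jaw 0.83 [0.5865 0.2795 0.1   ]
crank_axis 0.7 [0.4163 0.2463 0.085 ]
crank_handle 0.68 [ 0.6359 -0.0673  0.127 ]
crank_handle 0.61 [0.406  0.2395 0.127 ]
tin_lid_top 0.65 [ 0.694  -0.0169  0.056 ]
block 0.83 [0.4566 0.3686 0.    ]
block 0.63 [0.4305 0.4748 0.    ]
plate0 0.77 [ 0.4776 -0.0383  0.    ]
plate0 0.67 [ 0.2646 -0.206   0.    ]
plate0 0.64 [ 0.4684 -0.1543  0.    ]
```

```bash
cat > m2.py <<'E'
from h import *
fr=[snapshot("top") for _ in range(4)]
t=fr[0]; Z=np.stack([f['range_z'] for f in fr]); Z[Z==0]=np.nan; t['range_z']=np.nan_to_num(np.nanmedian(Z,0)); np.save('top1.npy',t,allow_pickle=True)
t['img']=np.mean([f['img'] for f in fr],0).astype(np.uint8)
C=cloud(t); z=C[...,2]
box=lambda a,b,c,d:(C[...,0]>a)&(C[...,0]<b)&(C[...,1]>c)&(C[...,1]<d)
def rect(m0,name,h,minn=25):
    m=cv2.morphologyEx(m0.astype(np.uint8),cv2.MORPH_CLOSE,np.ones((3,3))); m=cv2.morphologyEx(m,cv2.MORPH_OPEN,np.ones((3,3)))
    n,l,st,_=cv2.connectedComponentsWithStats(m)
    for i in range(1,n):
        if st[i,4]>minn:
            vs,us=np.nonzero(l==i); P=np.array([w_at_z(t,u,v,h)[:2] for u,v in zip(us,vs)])*1000
            r=cv2.minAreaRect(P.astype(np.float32)); c=P.mean(0); e,V=np.linalg.eigh(np.cov((P-c).T))
            print(name,st[i,4],'rect',np.round(r[0],1),np.round(r[1],1),round(r[2],1),'mean',np.round(c,1),'ext',np.round(np.sqrt(12*e),1),'majoryaw',round(np.degrees(np.arctan2(V[1,1],V[0,1])),1))
hsv=cv2.cvtColor(t['img'],cv2.COLOR_BGR2HSV)
rect(box(.52,.72,.2,.36)&(z>.122)&(z<.15),'jawtops',.135)
rect(box(.36,.5,.32,.5)&(z>.06)&(z<.09),'blocks',.075)
rect(box(.3,.52,.2,.3)&(z>.1)&(z<.16),'handle',.136,10)
rect(box(.33,.55,-.22,.05)&(hsv[...,1]<80)&(hsv[...,2]>110)&(z<.03),'plates',.008)
rect(box(.65,.76,-.06,.05)&(z>.04)&(z<.07),'tin',.056)
x0,y0=120,110
def crop(a,b,c,d,k): return cv2.resize(t['img'][b:d,a:c],None,fx=k,fy=k,interpolation=cv2.INTER_CUBIC)
A=crop(75,115,205,225,4); cv2.imwrite('pics/vise.png',A)
B=crop(235,90,435,240,4); cv2.imwrite('pics/rack.png',B)
E
python3 m2.py
```

```text
jawtops 290 rect [654.8 289.3] [25.6 98.3] 9.7 mean [654.7 287.5] ext [24.2 98.1] majoryaw 100.5
jawtops 351 rect [564.  275.3] [ 27.6 101.4] 9.4 mean [564.  275.4] ext [ 27.4 101.2] majoryaw 98.7
blocks 282 rect [449.7 373.5] [62.6 40.2] 60.4 mean [449.6 373.7] ext [39.3 59.3] majoryaw 58.6
blocks 286 rect [435.7 473.3] [41.8 60.1] 16.9 mean [435.6 472.5] ext [41.  58.1] majoryaw 112.2
handle 104 rect [505.1 268.3] [16.8 47.4] 0.7 mean [506.4 267.9] ext [18.1 46.6] majoryaw 87.6
handle 176 rect [430.6 243.1] [78.7 17.8] 9.6 mean [429.6 243.1] ext [17.3 77.6] majoryaw -169.8
plates 407 rect [ 447.  -151.9] [ 35.8 111.6] 88.0 mean [ 444.6 -151.7] ext [ 36.8 108.5] majoryaw 178.7
plates 488 rect [424.8 -37.4] [130.   36.3] 2.5 mean [422.1 -37.5] ext [ 37.1 127. ] majoryaw -177.2
tin 482 rect [706.9  -8.1] [74. 72.] 0.8 mean [706.5  -7.7] ext [64.2 66.4] majoryaw 180.0
```

View pics/vise.png

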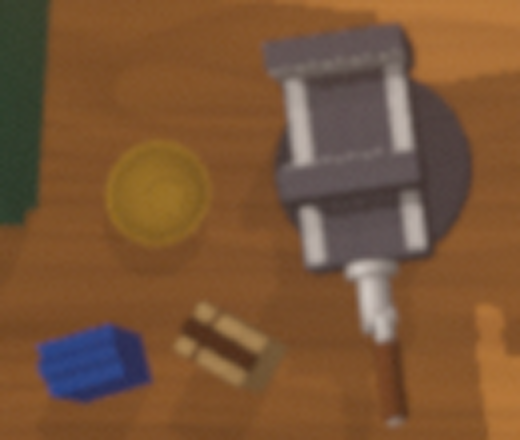

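View pics/rack.png

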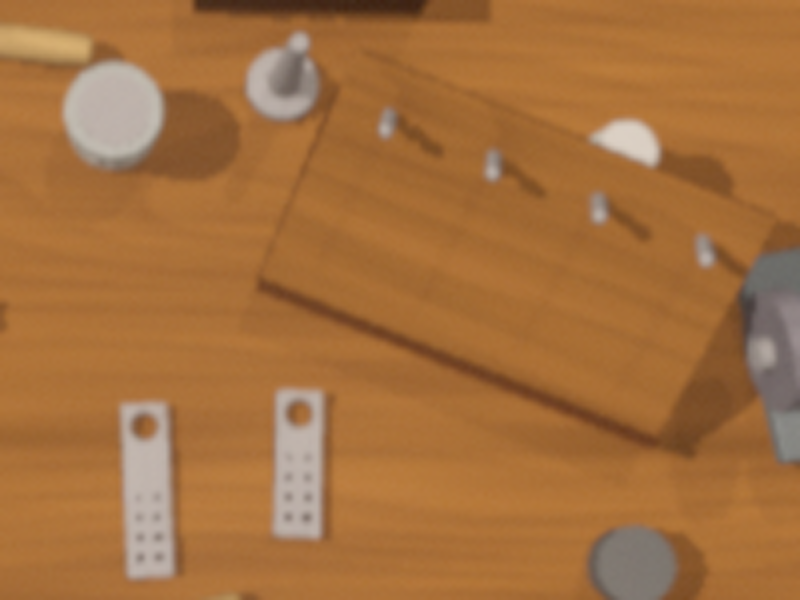

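The crops confirm the layout: the jaws run at a yaw of about 9.5°, with the fixed jaw at crop (340,50) and the moving jaw at (350,175). The handle sits at (390,380), slightly right of the axis, so the crank is already a little past the top. Only two loose plates are there, with eyes at (145,425) and (299,412), and all four pegs are free. Next I'll write a planner that turns waypoints into rows.

```bash
cat > p.py <<'E'
from h import *
def down(psi):
    c,s=np.cos(np.radians(psi)),np.sin(np.radians(psi)); return np.array([[-s,c,0],[c,s,0],[0,0,-1.]])
def fit(n,row):  # tool z = -n, tool y = row
    z=-np.asarray(n)/np.linalg.norm(n); y=row-np.dot(row,z)*z; y/=np.linalg.norm(y); return np.stack([np.cross(y,z),y,z],1)
def plan(wps,cur=None):
    o=bot.observe(); p,Rm=cur if cur else (o['position'],R.from_quat(o['orientation']).as_matrix())
    print('clock',round(float(o['clock']),2),'at',np.round(o['position'],4),'psi',round(float(np.degrees(np.arctan2(Rm[1,1],Rm[0,1]))),1),'F',np.round(o['contact_force'],1),'w',round(float(o['width']),3))
    for g,tp,tR in wps:
        tp=np.asarray(tp,float)
        d=Rm.T@(tp-p)/.12; w=R.from_matrix(Rm.T@tR).as_rotvec()/.5
        N=int(np.ceil(max(abs(d).max(),abs(w).max(),1e-6)-.004))
        p0,R0=p,Rm
        for i in range(1,N+1):
            q=p0+(tp-p0)*i/N; Q=R0@R.from_rotvec(R.from_matrix(R0.T@tR).as_rotvec()*i/N).as_matrix()
            d=np.clip(np.round(Rm.T@(q-p)/.12,3),-1,1); w=np.clip(np.round(R.from_matrix(Rm.T@Q).as_rotvec()/.5,3),-1,1)
            n=max(int(np.ceil(np.linalg.norm(d)*.12/.055)),int(np.ceil(np.linalg.norm(w)*.5/.16)),1)
            print(f'n{n}',[g]+[float(v)+0. for v in d]+[float(v)+0. for v in w])
            p=p+Rm@(d*.12); Rm=Rm@R.from_rotvec(w*.5).as_matrix()
    return p,Rm
E
python3 - <<'E'
from p import *
plan([(1,(.33,-.5,.32),down(-50)),(1,(.48,-.3,.32),down(-15)),(1,(.53,-.05,.32),down(15)),(1,(.5,.2,.30),down(40)),(1,(.449,.372,.2),down(60)),(1,(.449,.372,.14),down(60))])
E
```

```text
clock 2.9 at [ 0.1777 -0.6253  0.2313] psi -74.1 F [ 1.  -0.1  0.5] w 1.003
n2 [1, 0.753, -0.329, -0.37, 0.0, 0.0, -0.421]
n2 [1, 0.806, -0.163, -0.369, 0.0, 0.0, -0.422]
n2 [1, 0.676, -0.158, 0.0, 0.0, 0.0, -0.407]
n2 [1, 0.694, -0.018, 0.0, 0.0, 0.0, -0.407]
n2 [1, 0.684, 0.123, 0.0, 0.0, 0.0, -0.407]
n2 [1, 0.707, -0.046, 0.0, 0.0, 0.0, -0.349]
n2 [1, 0.703, 0.078, 0.0, 0.0, 0.0, -0.349]
n2 [1, 0.68, 0.199, 0.0, 0.0, 0.0, -0.35]
n2 [1, 0.692, 0.099, 0.055, 0.0, 0.0, -0.291]
n2 [1, 0.671, 0.199, 0.056, 0.0, 0.0, -0.29]
n2 [1, 0.635, 0.293, 0.055, 0.0, 0.0, -0.291]
n2 [1, 0.685, 0.298, 0.417, 0.0, 0.0, -0.349]
n2 [1, 0.624, 0.413, 0.417, 0.0, 0.0, -0.349]
n2 [1, 0.0, 0.0, 0.5, 0.0, 0.0, 0.0]
```

{"api": "apply_moves", "payload": {"rows": [[1, 0.75, -0.33, -0.37, 0, 0, -0.42], [1, 0.75, -0.33, -0.37, 0, 0, -0.42], [1, 0.75, -0.33, -0.37, 0, 0, -0.42]]}}

```text
clock: 3.28
position: [0.2588, -0.5605, 0.2783]
orientation: [0.97, 0.245, 0.001, 0.002]
contact_force: [-0.3, -0.9, 1.1]
width: 0.999
grasp_force: 0.0
```

{"api": "apply_moves", "payload": {"rows": [[1, 0.81, -0.16, -0.37, 0, 0, -0.42], [1, 0.81, -0.16, -0.37, 0, 0, -0.42], [1, 0.81, -0.16, -0.37, 0, 0, -0.42]]}}

```text
clock: 3.65
position: [0.3344, -0.4981, 0.3221]
orientation: [0.939, 0.344, 0.001, 0.002]
contact_force: [-0.2, -1.0, -0.0]
width: 1.003
grasp_force: 0.0
```

{"api": "apply_moves", "payload": {"rows": [[1, 0.68, -0.16, 0, 0, 0, -0.41], [1, 0.68, -0.16, 0, 0, 0, -0.41], [1, 0.68, -0.16, 0, 0, 0, -0.41]]}}

```text
clock: 4.03
position: [0.3808, -0.4324, 0.3198]
orientation: [0.9, 0.436, -0.0, -0.0]
contact_force: [-0.3, -0.3, 1.1]
width: 0.996
grasp_force: 0.0
```

{"api": "apply_moves", "payload": {"rows": [[1, 0.69, -0.02, 0, 0, 0, -0.41], [1, 0.69, -0.02, 0, 0, 0, -0.41], [1, 0.69, -0.02, 0, 0, 0, -0.41]]}}

```text
clock: 4.4
position: [0.43, -0.3669, 0.32]
orientation: [0.851, 0.525, -0.0, 0.0]
contact_force: [-0.4, -0.6, 0.0]
width: 1.004
grasp_force: 0.0
```

{"api": "apply_moves", "payload": {"rows": [[1, 0.68, 0.12, 0, 0, 0, -0.41], [1, 0.68, 0.12, 0, 0, 0, -0.41], [1, 0.68, 0.12, 0, 0, 0, -0.41]]}}

```text
clock: 4.78
position: [0.4793, -0.3008, 0.3199]
orientation: [0.793, 0.609, -0.0, 0.0]
contact_force: [-1.0, -0.6, 0.1]
width: 1.0
grasp_force: 0.0
```

{"api": "apply_moves", "payload": {"rows": [[1, 0.71, -0.05, 0, 0, 0, -0.35], [1, 0.71, -0.05, 0, 0, 0, -0.35], [1, 0.71, -0.05, 0, 0, 0, -0.35]]}}

```text
clock: 5.15
position: [0.4949, -0.2173, 0.3202]
orientation: [0.737, 0.676, -0.001, 0.0]
contact_force: [0.4, 0.2, -1.3]
width: 0.998
grasp_force: 0.0
```

{"api": "apply_moves", "payload": {"rows": [[1, 0.7, 0.08, 0, 0, 0, -0.35], [1, 0.7, 0.08, 0, 0, 0, -0.35], [1, 0.7, 0.08, 0, 0, 0, -0.35]]}}

```text
clock: 5.52
position: [0.512, -0.1349, 0.3201]
orientation: [0.675, 0.738, -0.0, 0.0]
contact_force: [0.3, -0.8, -0.1]
width: 1.0
grasp_force: 0.0
```

{"api": "apply_moves", "payload": {"rows": [[1, 0.68, 0.2, 0, 0, 0, -0.35], [1, 0.68, 0.2, 0, 0, 0, -0.35], [1, 0.68, 0.2, 0, 0, 0, -0.35]]}}

```text
clock: 5.9
position: [0.5288, -0.0516, 0.3199]
orientation: [0.608, 0.794, -0.0, 0.0]
contact_force: [-0.2, -0.7, -1.3]
width: 1.001
grasp_force: 0.0
```

{"api": "apply_moves", "payload": {"rows": [[1, 0.69, 0.1, 0.06, 0, 0, -0.29], [1, 0.69, 0.1, 0.06, 0, 0, -0.29], [1, 0.69, 0.1, 0.06, 0, 0, -0.29]]}}

```text
clock: 6.28
position: [0.5185, 0.0312, 0.3126]
orientation: [0.549, 0.836, -0.001, 0.0]
contact_force: [0.5, -1.8, 0.3]
width: 1.003
grasp_force: 0.0
```

{"api": "apply_moves", "payload": {"rows": [[1, 0.67, 0.2, 0.06, 0, 0, -0.29], [1, 0.67, 0.2, 0.06, 0, 0, -0.29], [1, 0.67, 0.2, 0.06, 0, 0, -0.29]]}}

```text
clock: 6.65
position: [0.509, 0.1147, 0.3054]
orientation: [0.487, 0.874, -0.0, 0.0]
contact_force: [-0.0, -0.9, 0.0]
width: 0.999
grasp_force: 0.0
```

{"api": "apply_moves", "payload": {"rows": [[1, 0.64, 0.29, 0.06, 0, 0, -0.29], [1, 0.64, 0.29, 0.06, 0, 0, -0.29], [1, 0.64, 0.29, 0.06, 0, 0, -0.29]]}}

```text
clock: 7.02
position: [0.4983, 0.1984, 0.2982]
orientation: [0.422, 0.907, -0.0, 0.0]
contact_force: [-0.3, -0.6, -0.1]
width: 1.004
grasp_force: 0.0
```

```bash
python3 - <<'E'
from p import *
plan([(1,(.449,.372,.2),down(60)),(1,(.449,.372,.03),down(60))])
E
```

```text
clock 7.03 at [0.4983 0.1984 0.2982] psi 40.1 F [-0.3 -0.6 -0.1] w 1.004
n2 [1, 0.686, 0.309, 0.409, -0.001, 0.0, -0.348]
n2 [1, 0.622, 0.422, 0.408, -0.001, 0.001, -0.348]
n2 [1, 0.0, 0.0, 0.709, 0.0, 0.0, 0.0]
n2 [1, 0.0, 0.0, 0.708, 0.001, 0.0, 0.0]
```

{"api": "apply_moves", "payload": {"rows": [[1, 0.69, 0.31, 0.41, 0, 0, -0.35], [1, 0.69, 0.31, 0.41, 0, 0, -0.35], [1, 0.69, 0.31, 0.41, 0, 0, -0.35]]}}

```text
clock: 7.4
position: [0.4721, 0.2862, 0.2477]
orientation: [0.34, 0.94, -0.001, -0.001]
contact_force: [0.6, -0.6, 0.2]
width: 0.999
grasp_force: 0.0
```

{"api": "apply_moves", "payload": {"rows": [[1, 0.62, 0.42, 0.41, 0, 0, -0.35], [1, 0.62, 0.42, 0.41, 0, 0, -0.35], [1, 0.62, 0.42, 0.41, 0, 0, -0.35]]}}

```text
clock: 7.78
position: [0.4479, 0.3727, 0.1989]
orientation: [0.257, 0.966, -0.001, -0.001]
contact_force: [0.4, 0.4, 0.1]
width: 1.003
grasp_force: 0.0
```

{"api": "apply_moves", "payload": {"rows": [[1, 0, 0, 0.71, 0, 0, 0], [1, 0, 0, 0.71, 0, 0, 0], [1, 0, 0, 0.71, 0, 0, 0]]}}

```text
clock: 8.15
position: [0.4485, 0.3709, 0.1139]
orientation: [0.258, 0.966, -0.002, -0.0]
contact_force: [0.6, 0.0, 0.8]
width: 1.0
grasp_force: 0.0
```

```bash
python3 - <<'E'
from p import *
s=snapshot("scene"); cv2.imwrite('pics/g1.png',cv2.resize(s['img'][130:330,300:500],(700,600)[::1],interpolation=cv2.INTER_CUBIC))
plan([(1,(.449,.372,.03),down(60))])
E
```

```text
clock 8.2 at [0.4488 0.3726 0.1156] psi 60.1 F [ 0.7 -0.3  0.8] w 0.998
n2 [1, -0.004, -0.003, 0.713, -0.001, 0.001, 0.003]
```

View pics/g1.png

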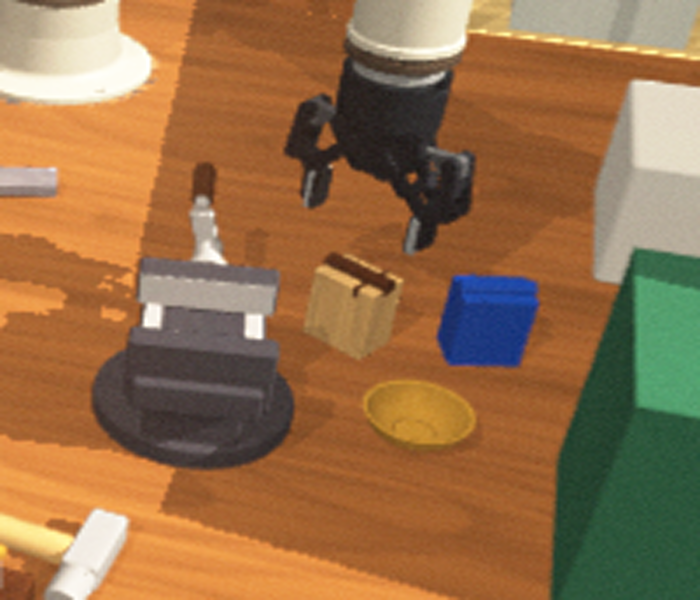

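The fingers at (315,185) and (420,235) straddle the block at (350,305), and the blue one is clear. Going down to close on it.

{"api": "apply_moves", "payload": {"rows": [[1, 0, 0, 0.4, 0, 0, 0], [1, 0, 0, 0.71, 0, 0, 0], [1, 0, 0, 0.71, 0, 0, 0], [0.3, 0, 0, 0.71, 0, 0, 0], [-1, 0, 0, 0.71, 0, 0, 0], [-1, 0, 0, 0.71, 0, 0, 0], [-1, 0, 0, 0.71, 0, 0, 0], [-1, 0, 0, 0.71, 0, 0, 0]]}}

```text
clock: 9.2
position: [0.449, 0.3753, 0.0325]
orientation: [0.257, 0.966, 0.002, 0.001]
contact_force: [-0.1, -1.1, 5.8]
width: 0.65
grasp_force: 63.7
```

{"api": "apply_moves", "payload": {"rows": [[-1, 0, 0, 0, 0, 0, 0], [-1, 0, 0, 0, 0, 0, 0], [-1, 0, 0, 0, 0, 0, 0], [-1, 0, 0, -0.1, 0, 0, 0], [-1, 0, 0, -0.4, 0, 0, 0], [-1, 0, 0, -0.8, 0, 0, 0], [-1, 0, 0, -1, 0, 0, 0], [-1, 0, 0, -1, 0, 0, 0]]}}

```text
clock: 10.2
position: [0.4485, 0.3745, 0.1518]
orientation: [0.257, 0.966, 0.001, 0.001]
contact_force: [0.4, -0.2, -1.3]
width: 0.654
grasp_force: 63.7
```

```bash
python3 - <<'E'
from p import *
f=np.array([.6425,.2860]); y=np.radians(9.5); u=np.array([np.cos(y),np.sin(y)])
c=f-u*.033
print(c)
plan([(-1,(.449,.372,.25),down(60)),(-1,(*c,.26),down(99.5))])
E
```

```text
[0.60995258 0.28055343]
clock 10.2 at [0.4485 0.3745 0.1518] psi 60.2 F [ 0.4 -0.2 -1.3] w 0.654
n2 [-1, -0.016, -0.013, -0.818, 0.007, 0.004, 0.007]
n3 [-1, -0.771, 0.005, -0.042, 0.0, 0.0, -0.689]
n3 [-1, -0.728, -0.255, -0.041, 0.0, 0.0, -0.69]
```

{"api": "apply_moves", "payload": {"rows": [[-1, 0, 0, -0.4, 0, 0, 0], [-1, 0, 0, -0.8, 0, 0, 0], [-1, 0, 0, -0.8, 0, 0, 0]]}}

```text
clock: 10.58
position: [0.4483, 0.3751, 0.2479]
orientation: [0.257, 0.966, 0.002, 0.001]
contact_force: [0.5, 0.5, -1.6]
width: 0.649
grasp_force: 64.1
```

{"api": "apply_moves", "payload": {"rows": [[-1, -0.25, 0, 0, 0, 0, -0.23], [-1, -0.5, 0, 0, 0, 0, -0.46], [-1, -0.77, 0, -0.04, 0, 0, -0.69], [-1, -0.77, 0, -0.04, 0, 0, -0.69]]}}

```text
clock: 11.08
position: [0.5299, 0.3243, 0.2472]
orientation: [0.09, 0.996, -0.001, -0.001]
contact_force: [-0.8, -0.1, -1.3]
width: 0.649
grasp_force: 63.8
```

{"api": "apply_moves", "payload": {"rows": [[-1, -0.25, -0.08, 0, 0, 0, -0.23], [-1, -0.5, -0.17, 0, 0, 0, -0.46], [-1, -0.73, -0.26, -0.04, 0, 0, -0.69], [-1, -0.73, -0.26, -0.04, 0, 0, -0.69], [-1, -0.73, -0.26, -0.04, 0, 0, -0.69]]}}

```text
clock: 11.7
position: [0.6066, 0.2828, 0.2539]
orientation: [-0.085, 0.996, 0.0, -0.001]
contact_force: [-0.7, 0.5, -0.7]
width: 0.653
grasp_force: 63.8
```

```bash
python3 - <<'E'
from p import *
s=snapshot("scene"); cv2.imwrite('pics/g2.png',cv2.resize(s['img'][130:330,260:460],(600,600),interpolation=cv2.INTER_CUBIC))
# block: beige pixels near the gripper
C=cloud(s); o=bot.observe(); print(np.round(o['position'],4))
for d in pinpoint('block',s)[:3]: print(d, w_at_z(s,*d['location'],.229))
hsv=cv2.cvtColor(s['img'],cv2.COLOR_BGR2HSV)
m=(np.linalg.norm(C[...,:2]-o['position'][:2],axis=-1)<.06)&(C[...,2]>.2)&(C[...,2]<.3)&(hsv[...,2]>60)&(hsv[...,1]>40)
P=C[m]; u=np.array([np.cos(np.radians(9.5)),np.sin(np.radians(9.5))]); v=np.array([-u[1],u[0]])
a=(P[:,:2]-o['position'][:2])@u; b=(P[:,:2]-o['position'][:2])@v
print(len(P),np.percentile(a,[1,5,50,95,99]),np.percentile(b,[1,5,95,99]),np.percentile(P[:,2],[1,99]))
plan([(-1,(.60995,.28055,.14),down(99.5)),(-1,(.60995,.28055,.132),down(99.5))])
E
```

```text
[0.6065 0.2831 0.2544]
{'location': [437.2, 244.9], 'confidence': 0.92} [0.72072149 0.45577144 0.229     ]
{'location': [363.3, 202.0], 'confidence': 0.9} [0.62108408 0.28736602 0.229     ]
939 [0.00103335 0.00615084 0.01859395 0.02150975 0.02240646] [-0.04048152 -0.03326575  0.02696035  0.03908654] [0.22195411 0.29943521]
clock 11.8 at [0.6067 0.2832 0.2548] psi 99.9 F [ 0.4  0.4 -1.3] w 0.651
n3 [-1, -0.024, -0.026, 0.956, 0.0, -0.002, 0.012]
n1 [-1, 0.0, 0.0, 0.067, 0.0, 0.0, 0.0]
```

View pics/g2.png

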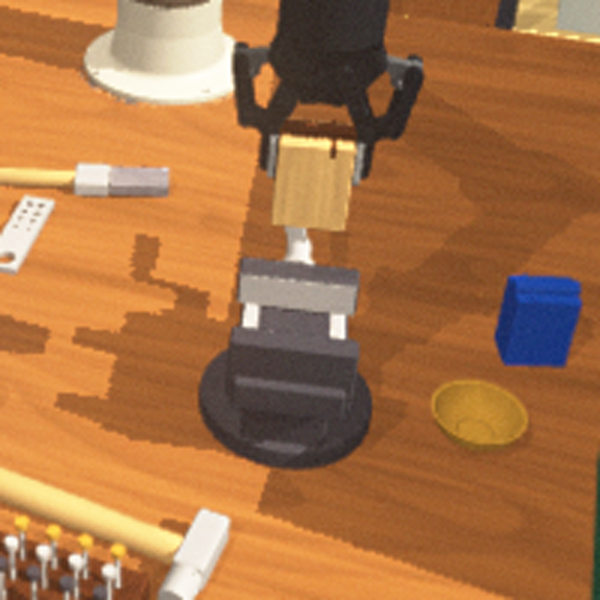

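The block is held square and level, centred at about (315,180), above the vise at (300,310). Lowering it now.

{"api": "apply_moves", "payload": {"rows": [[-1, -0.02, -0.03, 0.4, 0, 0, 0.01], [-1, -0.02, -0.03, 0.75, 0, 0, 0.01], [-1, -0.02, -0.03, 0.9, 0, 0, 0.01], [-1, -0.02, -0.03, 0.96, 0, 0, 0.01], [-1, -0.02, -0.03, 0.96, 0, 0, 0.01]]}}

```text
clock: 12.42
position: [0.6116, 0.2796, 0.1412]
orientation: [-0.083, 0.997, 0.0, 0.001]
contact_force: [0.6, -0.0, -1.2]
width: 0.648
grasp_force: 64.0
```

{"api": "apply_moves", "payload": {"rows": [[-1, 0, 0, 0.02, 0, 0, 0], [-1, 0, 0, 0.045, 0, 0, 0], [-1, 0, 0, 0.045, 0, 0, 0]]}}

```text
clock: 12.8
position: [0.6115, 0.2786, 0.1349]
orientation: [-0.082, 0.997, -0.0, 0.0]
contact_force: [-0.4, 1.2, -1.6]
width: 0.648
grasp_force: 64.0
```

{"api": "apply_moves", "payload": {"rows": [[-1, 0, 0, 0.02, 0, 0, 0], [-1, 0, 0, 0.02, 0, 0, 0]]}}

```text
clock: 13.05
position: [0.6116, 0.2789, 0.1325]
orientation: [-0.083, 0.997, 0.0, 0.0]
contact_force: [-0.5, -0.3, -0.2]
width: 0.65
grasp_force: 64.3
```

{"api": "apply_moves", "payload": {"rows": [[-1, 0, 0, 0.012, 0, 0, 0], [-1, 0, 0, 0.012, 0, 0, 0], [-1, 0, 0, 0.012, 0, 0, 0]]}}

```text
clock: 13.42
position: [0.6116, 0.2789, 0.1325]
orientation: [-0.082, 0.997, -0.0, 0.001]
contact_force: [-2.1, -2.0, 7.6]
width: 0.65
grasp_force: 65.2
```

{"api": "apply_moves", "payload": {"rows": [[0.6, 0, 0, 0, 0, 0, 0], [0.7, 0, 0, 0, 0, 0, 0], [0.8, 0, 0, 0, 0, 0, 0], [0.8, 0, 0, 0, 0, 0, 0], [0.8, 0, 0, -0.3, 0, 0, 0], [0.8, 0, 0, -0.7, 0, 0, 0], [0.8, 0, 0, -1, 0, 0, 0], [0.8, 0, 0, -1, 0, 0, 0]]}}

```text
clock: 14.42
position: [0.6125, 0.2804, 0.2546]
orientation: [-0.083, 0.997, 0.001, 0.003]
contact_force: [-0.3, 0.2, 0.4]
width: 0.898
grasp_force: 0.0
```

```bash
python3 - <<'E'
from p import *
plan([(0.8,(.4069,.239,.28),down(99.5)),(0,(.4069,.239,.20),down(99.5))])
E
```

```text
clock 14.43 at [0.6125 0.2804 0.2546] psi 99.5 F [-0.3  0.2  0.4] w 0.898
n2 [0.8, 0.873, -0.029, -0.111, 0.002, 0.005, 0.0]
n2 [0.8, 0.873, -0.029, -0.108, 0.002, 0.006, -0.001]
n2 [0, 0.0, 0.0, 0.667, 0.0, 0.0, 0.0]
```

{"api": "apply_moves", "payload": {"rows": [[0.8, 0.45, -0.01, -0.11, 0, 0, 0], [0.8, 0.87, -0.03, -0.11, 0, 0, 0], [0.8, 0.87, -0.03, -0.11, 0, 0, 0]]}}

```text
clock: 14.8
position: [0.5049, 0.2572, 0.2629]
orientation: [-0.085, 0.996, -0.002, -0.001]
contact_force: [0.6, 0.8, -0.9]
width: 0.907
grasp_force: 0.0
```

{"api": "apply_moves", "payload": {"rows": [[0.5, 0.45, -0.01, -0.11, 0, 0, 0], [0.2, 0.87, -0.03, -0.11, 0, 0, 0], [0, 0.87, -0.03, -0.11, 0, 0, 0]]}}

```text
clock: 15.18
position: [0.4043, 0.2361, 0.2764]
orientation: [-0.084, 0.997, -0.002, -0.0]
contact_force: [0.6, -0.2, 0.6]
width: 0.497
grasp_force: 0.0
```

```bash
python3 - <<'E'
from p import *
s=snapshot("scene"); cv2.imwrite('pics/g3.png',cv2.resize(s['img'][130:330,260:460],(600,600),interpolation=cv2.INTER_CUBIC))
C=cloud(s); z=C[...,2]; u=np.array([np.cos(np.radians(9.5)),np.sin(np.radians(9.5))]); v=np.array([-u[1],u[0]])
f=np.array([.6425,.286])
a=(C[...,:2]-f)@u; b=(C[...,:2]-f)@v
m=(z>.165)&(z<.185)&(abs(b)<.06)&(a>-.1)&(a<.05); print('block top a',np.percentile(a[m],[2,50,98]),'b',np.percentile(b[m],[2,50,98]),np.median(z[m]))
m=(z>.128)&(z<.142)&(abs(b)<.06)&(a>-.02)&(a<.05); print('fixed a',np.percentile(a[m],[2,50,98]),'b',np.percentile(b[m],[2,50,98]))
m=(z>.128)&(z<.142)&(abs(b)<.06)&(a>-.14)&(a<-.06); print('moving a',np.percentile(a[m],[2,50,98]),'b',np.percentile(b[m],[2,50,98]))
hsv=cv2.cvtColor(s['img'],cv2.COLOR_BGR2HSV)
m=(z>.1)&(z<.15)&(abs(b)<.06)&(a>-.27)&(a<-.2); print('handle a',np.percentile(a[m],[2,50,98]),'b',np.percentile(b[m],[2,50,98]),'z',np.percentile(z[m],[2,50,98]),m.sum())
plan([(0,(.4069,.239,.20),down(99.5)),(0,(.4069,.239,.11),down(99.5))])
E
```

```text
block top a [-0.04938932 -0.02381707 -0.00995789] b [-0.02915595 -0.00197401  0.02477417] 0.17438286694579053
fixed a [-0.01429025  0.01286502  0.02587829] b [-0.04407766  0.00114372  0.04961967]
moving a [-0.09105008 -0.07467246 -0.06549406] b [-0.04593697  0.03422952  0.05168376]
handle a [-0.25079435 -0.22471431 -0.20127566] b [-0.01443921 -0.00620923  0.00206771] z [0.12717761 0.13139571 0.13465848] 66
clock 15.22 at [0.4067 0.2363 0.277 ] psi 99.5 F [ 1.4 -0.8 -0.1] w 0.498
n2 [0, -0.005, 0.023, 0.641, -0.004, 0.002, -0.002]
n2 [0, 0.0, 0.0, 0.75, 0.0, 0.0, 0.0]
```

View pics/g3.png

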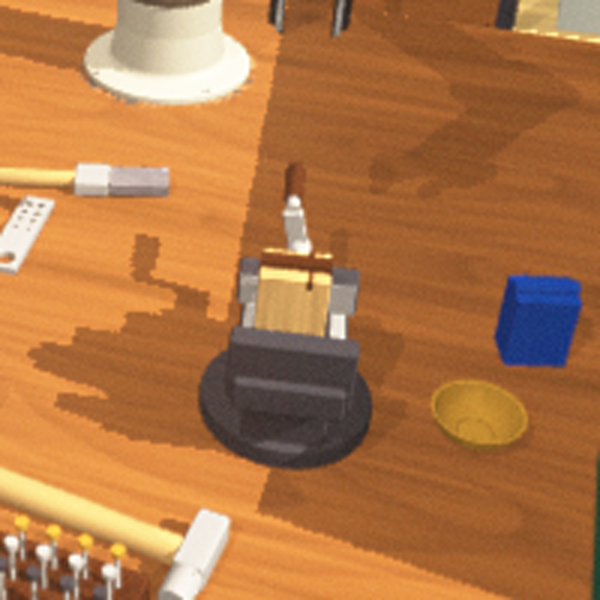

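The block stands upright between the jaws at (293,300), and the handle at (295,183) is clear. Now gripping the handle.

{"api": "apply_moves", "payload": {"rows": [[0, 0, 0.03, 0.4, 0, 0, 0], [0, 0, 0.03, 0.64, 0, 0, 0], [0, 0, 0.03, 0.64, 0, 0, 0]]}}

```text
clock: 15.6
position: [0.4062, 0.2404, 0.1988]
orientation: [-0.082, 0.997, -0.0, -0.002]
contact_force: [0.1, 0.7, 0.6]
width: 0.5
grasp_force: 0.0
```

{"api": "apply_moves", "payload": {"rows": [[0, 0, 0, 0.4, 0, 0, 0], [0, 0, 0, 0.75, 0, 0, 0], [0, 0, 0, 0.75, 0, 0, 0], [-0.4, 0, 0, 0.75, 0, 0, 0], [-1, 0, 0, 0.75, 0, 0, 0], [-1, 0, 0, 0.75, 0, 0, 0], [-1, 0, 0, 0.75, 0, 0, 0]]}}

```text
clock: 16.48
position: [0.4076, 0.2418, 0.1125]
orientation: [-0.082, 0.997, 0.001, 0.002]
contact_force: [-0.3, -0.9, 6.1]
width: 0.189
grasp_force: 58.5
```

```bash
cat > ck.py <<'E'
from p import *
def st():
    o=bot.observe(); u=np.array([np.cos(np.radians(9.5)),np.sin(np.radians(9.5))]); v=np.array([-u[1],u[0]])
    d=o['position'][:2]-np.array([.6425,.286]); F=o['contact_force']
    print('clock',round(float(o['clock']),2),'a,b,z',np.round([d@u*1000,d@v*1000,o['position'][2]*1000],1),'F a,b,z',np.round([F[:2]@u,F[:2]@v,F[2]],1),'w',round(float(o['width']),3),'q',np.round(o['q'],2))
E
python3 -c "
from ck import *;st()"
```

```text
clock 16.48 a,b,z [-239.    -4.8  112.5] F a,b,z [-0.4 -0.9  6.1] w 0.189 q [ 0.34  0.64 -1.18  2.07  0.75  0.94  0.48]
```

{"api": "apply_moves", "payload": {"rows": [[-1, 0, -0.05, 0.01, 0, 0, 0], [-1, 0, -0.095, 0.03, 0, 0, 0], [-1, 0, -0.135, 0.05, 0, 0, 0], [-1, 0, -0.173, 0.078, 0, 0, 0], [-1, 0, -0.173, 0.078, 0, 0, 0]]}}

```text
clock: 17.1
position: [0.411, 0.2207, 0.1011]
orientation: [-0.082, 0.997, 0.001, 0.001]
contact_force: [6.2, 4.4, -4.5]
width: 0.189
grasp_force: 58.5
```

```bash
python3 -c "
from ck import *;st()"
```

```text
clock 17.1 a,b,z [-239.1  -26.2  101.1] F a,b,z [ 6.8  3.3 -4.5] w 0.189 q [ 0.38  0.64 -1.16  2.09  0.77  0.92  0.51]
```

```bash
cat >> ck.py <<'E'
def crank(ths,b0=3.1,z0=71.2,a=-239.1):
    o=bot.observe(); u=np.array([np.cos(np.radians(9.5)),np.sin(np.radians(9.5))]); v=np.array([-u[1],u[0]])
    d=o['position'][:2]-np.array([.6425,.286]); b=d@v*1000; z=o['position'][2]*1000; a_=d@u*1000
    print('theta now',np.degrees(np.arctan2(b0-b,z-z0))%360,'r',np.hypot(b0-b,z-z0))
    print([[-1,round((a_-a)/120,3),round((b0-42*np.sin(np.radians(t))-b)/120,2),round((z-z0-42*np.cos(np.radians(t)))/120,2),0,0,0] for t in ths])
E
python3 -c "
from ck import *;crank([65,85,105,125,145,160,170,170])"
```

```text
theta now 44.407168908727236 r 41.87706446034967
[[-1, np.float64(0.0), np.float64(-0.07), np.float64(0.1), 0, 0, 0], [-1, np.float64(0.0), np.float64(-0.1), np.float64(0.22), 0, 0, 0], [-1, np.float64(0.0), np.float64(-0.09), np.float64(0.34), 0, 0, 0], [-1, np.float64(0.0), np.float64(-0.04), np.float64(0.45), 0, 0, 0], [-1, np.float64(0.0), np.float64(0.04), np.float64(0.54), 0, 0, 0], [-1, np.float64(0.0), np.float64(0.12), np.float64(0.58), 0, 0, 0], [-1, np.float64(0.0), np.float64(0.18), np.float64(0.59), 0, 0, 0], [-1, np.float64(0.0), np.float64(0.18), np.float64(0.59), 0, 0, 0]]
```

{"api": "apply_moves", "payload": {"rows": [[-1, 0, -0.07, 0.1, 0, 0, 0], [-1, 0, -0.1, 0.22, 0, 0, 0], [-1, 0, -0.09, 0.34, 0, 0, 0], [-1, 0, -0.07, 0.4, 0, 0, 0], [-1, 0, -0.07, 0.4, 0, 0, 0]]}}

```text
clock: 17.73
position: [0.4121, 0.2134, 0.0526]
orientation: [-0.083, 0.997, 0.001, 0.001]
contact_force: [5.5, 4.5, -2.7]
width: 0.184
grasp_force: 58.8
```

```bash
python3 -c "
from ck import *;st();crank([135,155,175,195,215,235,255,270])"
```

```text
clock 17.73 a,b,z [-239.2  -33.6   52.6] F a,b,z [ 6.2  3.6 -2.7] w 0.184 q [ 0.32  0.71 -1.07  2.12  0.87  0.84  0.45]
theta now 116.8358543438183 r 41.107706842237484
[[-1, np.float64(-0.001), np.float64(0.06), np.float64(0.09), 0, 0, 0], [-1, np.float64(-0.001), np.float64(0.16), np.float64(0.16), 0, 0, 0], [-1, np.float64(-0.001), np.float64(0.28), np.float64(0.19), 0, 0, 0], [-1, np.float64(-0.001), np.float64(0.4), np.float64(0.18), 0, 0, 0], [-1, np.float64(-0.001), np.float64(0.51), np.float64(0.13), 0, 0, 0], [-1, np.float64(-0.001), np.float64(0.59), np.float64(0.05), 0, 0, 0], [-1, np.float64(-0.001), np.float64(0.64), np.float64(-0.06), 0, 0, 0], [-1, np.float64(-0.001), np.float64(0.66), np.float64(-0.15), 0, 0, 0]]
```

{"api": "apply_moves", "payload": {"rows": [[-1, 0, 0.06, 0.09, 0, 0, 0], [-1, 0, 0.16, 0.16, 0, 0, 0], [-1, 0, 0.28, 0.19, 0, 0, 0], [-1, 0, 0.4, 0.18, 0, 0, 0], [-1, 0, 0.51, 0.13, 0, 0, 0], [-1, 0, 0.59, 0.05, 0, 0, 0], [-1, 0, 0.64, -0.06, 0, 0, 0], [-1, 0, 0.66, -0.15, 0, 0, 0]]}}

```text
clock: 18.73
position: [0.3993, 0.2916, 0.0707]
orientation: [-0.083, 0.997, 0.001, 0.001]
contact_force: [7.6, 3.9, -4.5]
width: 0.185
grasp_force: 60.2
```

```bash
python3 -c "
from ck import *;st();crank([290,310,330,350,370,390,410,430])"
```

```text
clock 18.73 a,b,z [-238.9   45.7   70.7] F a,b,z [ 8.2  2.6 -4.5] w 0.185 q [ 0.16  0.72 -1.08  2.04  0.83  0.9   0.34]
theta now 269.38140295038914 r 42.55932344347003
[[-1, np.float64(0.001), np.float64(-0.03), np.float64(-0.12), 0, 0, 0], [-1, np.float64(0.001), np.float64(-0.09), np.float64(-0.23), 0, 0, 0], [-1, np.float64(0.001), np.float64(-0.18), np.float64(-0.31), 0, 0, 0], [-1, np.float64(0.001), np.float64(-0.29), np.float64(-0.35), 0, 0, 0], [-1, np.float64(0.001), np.float64(-0.42), np.float64(-0.35), 0, 0, 0], [-1, np.float64(0.001), np.float64(-0.53), np.float64(-0.31), 0, 0, 0], [-1, np.float64(0.001), np.float64(-0.62), np.float64(-0.23), 0, 0, 0], [-1, np.float64(0.001), np.float64(-0.68), np.float64(-0.12), 0, 0, 0]]
```

{"api": "apply_moves", "payload": {"rows": [[-1, 0, -0.03, -0.12, 0, 0, 0], [-1, 0, -0.09, -0.23, 0, 0, 0], [-1, 0, -0.18, -0.31, 0, 0, 0], [-1, 0, -0.29, -0.35, 0, 0, 0], [-1, 0, -0.42, -0.35, 0, 0, 0], [-1, 0, -0.53, -0.31, 0, 0, 0], [-1, 0, -0.62, -0.23, 0, 0, 0], [-1, 0, -0.68, -0.12, 0, 0, 0]]}}

```text
clock: 19.73
position: [0.4126, 0.211, 0.0852]
orientation: [-0.082, 0.997, 0.002, 0.001]
contact_force: [5.2, 9.8, -0.2]
width: 0.183
grasp_force: 60.9
```

```bash
python3 -c "
from ck import *;st();crank([90,110,130,150,170,185,200,215])"
```

```text
clock 19.73 a,b,z [-239.1  -36.    85.2] F a,b,z [ 6.8  8.8 -0.2] w 0.183 q [ 0.38  0.66 -1.14  2.11  0.8   0.89  0.5 ]
theta now 70.3699047587333 r 41.56249446545458
[[-1, np.float64(0.0), np.float64(-0.02), np.float64(0.12), 0, 0, 0], [-1, np.float64(0.0), np.float64(-0.0), np.float64(0.24), 0, 0, 0], [-1, np.float64(0.0), np.float64(0.06), np.float64(0.34), 0, 0, 0], [-1, np.float64(0.0), np.float64(0.15), np.float64(0.42), 0, 0, 0], [-1, np.float64(0.0), np.float64(0.27), np.float64(0.46), 0, 0, 0], [-1, np.float64(0.0), np.float64(0.36), np.float64(0.47), 0, 0, 0], [-1, np.float64(0.0), np.float64(0.45), np.float64(0.45), 0, 0, 0], [-1, np.float64(0.0), np.float64(0.53), np.float64(0.4), 0, 0, 0]]
```

{"api": "apply_moves", "payload": {"rows": [[-1, 0, -0.02, 0.12, 0, 0, 0], [-1, 0, 0, 0.24, 0, 0, 0], [-1, 0, 0.06, 0.34, 0, 0, 0], [-1, 0, 0.15, 0.42, 0, 0, 0], [-1, 0, 0.27, 0.46, 0, 0, 0], [-1, 0, 0.36, 0.47, 0, 0, 0], [-1, 0, 0.45, 0.45, 0, 0, 0], [-1, 0, 0.53, 0.4, 0, 0, 0]]}}

```text
clock: 20.72
position: [0.4025, 0.2708, 0.0359]
orientation: [-0.082, 0.997, -0.001, 0.001]
contact_force: [10.3, 4.8, -15.5]
width: 0.188
grasp_force: 59.2
```

```bash
python3 -c "
from ck import *;st();crank([225,235,245,255,265,275,285,295])"
```

```text
clock 20.73 a,b,z [-239.2   24.6   35.9] F a,b,z [ 10.9   3.  -15.5] w 0.188 q [ 0.16  0.76 -1.02  2.07  0.9   0.85  0.32]
theta now 211.3339495976328 r 41.32784696291861
[[-1, np.float64(-0.001), np.float64(0.07), np.float64(-0.05), 0, 0, 0], [-1, np.float64(-0.001), np.float64(0.11), np.float64(-0.09), 0, 0, 0], [-1, np.float64(-0.001), np.float64(0.14), np.float64(-0.15), 0, 0, 0], [-1, np.float64(-0.001), np.float64(0.16), np.float64(-0.2), 0, 0, 0], [-1, np.float64(-0.001), np.float64(0.17), np.float64(-0.26), 0, 0, 0], [-1, np.float64(-0.001), np.float64(0.17), np.float64(-0.32), 0, 0, 0], [-1, np.float64(-0.001), np.float64(0.16), np.float64(-0.38), 0, 0, 0], [-1, np.float64(-0.001), np.float64(0.14), np.float64(-0.44), 0, 0, 0]]
```

{"api": "apply_moves", "payload": {"rows": [[-1, 0, 0.07, -0.05, 0, 0, 0], [-1, 0, 0.11, -0.09, 0, 0, 0], [-1, 0, 0.14, -0.15, 0, 0, 0], [-1, 0, 0.14, -0.15, 0, 0, 0]]}}

```text
clock: 21.22
position: [0.3999, 0.2884, 0.055]
orientation: [-0.082, 0.997, -0.001, 0.001]
contact_force: [6.7, 1.8, 1.3]
width: 0.181
grasp_force: 60.8
```

```bash
python3 -c "
from ck import *;st();crank([245,255,265,275,285,295])"
```

```text
clock 21.23 a,b,z [-238.8   42.4   55. ] F a,b,z [6.9 0.7 1.3] w 0.181 q [ 0.14  0.74 -1.06  2.05  0.87  0.88  0.32]
theta now 247.5756981570562 r 42.46517228220305
[[-1, np.float64(0.002), np.float64(-0.01), np.float64(0.01), 0, 0, 0], [-1, np.float64(0.002), np.float64(0.01), np.float64(-0.04), 0, 0, 0], [-1, np.float64(0.002), np.float64(0.02), np.float64(-0.1), 0, 0, 0], [-1, np.float64(0.002), np.float64(0.02), np.float64(-0.17), 0, 0, 0], [-1, np.float64(0.002), np.float64(0.01), np.float64(-0.23), 0, 0, 0], [-1, np.float64(0.002), np.float64(-0.01), np.float64(-0.28), 0, 0, 0]]
```

{"api": "apply_moves", "payload": {"rows": [[-1, 0, 0.01, -0.04, 0, 0, 0], [-1, 0, 0.02, -0.1, 0, 0, 0], [-1, 0, 0.02, -0.17, 0, 0, 0], [-1, 0, 0.02, -0.17, 0, 0, 0]]}}

```text
clock: 21.72
position: [0.3994, 0.2915, 0.0757]
orientation: [-0.082, 0.997, 0.0, 0.001]
contact_force: [5.0, 3.8, 1.5]
width: 0.184
grasp_force: 60.8
```

```bash
python3 -c "
from ck import *;st();crank([285,295,305,315,325,335])"
```

```text
clock 21.73 a,b,z [-238.8   45.5   75.7] F a,b,z [5.6 2.9 1.5] w 0.184 q [ 0.16  0.71 -1.09  2.04  0.83  0.91  0.34]
theta now 276.0813205050882 r 42.663720849349296
[[-1, np.float64(0.002), np.float64(-0.02), np.float64(-0.05), 0, 0, 0], [-1, np.float64(0.002), np.float64(-0.04), np.float64(-0.11), 0, 0, 0], [-1, np.float64(0.002), np.float64(-0.07), np.float64(-0.16), 0, 0, 0], [-1, np.float64(0.002), np.float64(-0.11), np.float64(-0.21), 0, 0, 0], [-1, np.float64(0.002), np.float64(-0.15), np.float64(-0.25), 0, 0, 0], [-1, np.float64(0.002), np.float64(-0.21), np.float64(-0.28), 0, 0, 0]]
```

{"api": "apply_moves", "payload": {"rows": [[-1, 0, -0.02, -0.05, 0, 0, 0], [-1, 0, -0.04, -0.11, 0, 0, 0], [-1, 0, -0.07, -0.16, 0, 0, 0], [-1, 0, -0.07, -0.16, 0, 0, 0]]}}

```text
clock: 22.22
position: [0.4006, 0.2843, 0.0953]
orientation: [-0.082, 0.997, 0.001, 0.001]
contact_force: [4.9, 5.1, 4.8]
width: 0.187
grasp_force: 61.2
```

```bash
python3 -c "
from ck import *;st();crank([315,325,335,345,355])
s=snapshot('top'); C=cloud(s);z=C[...,2];u=np.array([np.cos(np.radians(9.5)),np.sin(np.radians(9.5))]); v=np.array([-u[1],u[0]])
d=C[...,:2]-np.array([.6425,.286]);a=d@u;b=d@v
m=(z>.165)&(z<.185)&(abs(b)<.06)&(a>-.1)&(a<.05);print('blk',np.percentile(a[m],[3,50,97]))
m=(z>.128)&(z<.142)&(abs(b)<.048)&(abs(b)>.033)&(a>-.11)&(a<-.03);print('jaw',np.percentile(a[m],[3,50,97]),m.sum())
"
```

```text
clock 22.23 a,b,z [-238.9   38.2   95.3] F a,b,z [5.7 4.2 4.8] w 0.187 q [ 0.21  0.68 -1.13  2.04  0.79  0.94  0.38]
theta now 304.4802414333537 r 42.61887251822368
[[-1, np.float64(0.002), np.float64(-0.05), np.float64(-0.05), 0, 0, 0], [-1, np.float64(0.002), np.float64(-0.09), np.float64(-0.09), 0, 0, 0], [-1, np.float64(0.002), np.float64(-0.14), np.float64(-0.12), 0, 0, 0], [-1, np.float64(0.002), np.float64(-0.2), np.float64(-0.14), 0, 0, 0], [-1, np.float64(0.002), np.float64(-0.26), np.float64(-0.15), 0, 0, 0]]
blk [-0.0383928  -0.02237513  0.00052882]
jaw [-0.06350456 -0.05108208 -0.03867609] 99
```

{"api": "apply_moves", "payload": {"rows": [[-1, 0, -0.03, -0.03, 0, 0, 0], [-1, 0, -0.05, -0.05, 0, 0, 0], [-1, 0, -0.07, -0.07, 0, 0, 0], [-1, 0, -0.07, -0.07, 0, 0, 0]]}}

```text
clock: 22.78
position: [0.4018, 0.2766, 0.1038]
orientation: [-0.083, 0.997, 0.002, 0.001]
contact_force: [4.1, 5.8, 3.7]
width: 0.186
grasp_force: 61.2
```

```bash
python3 -c "
from ck import *;st();crank([325,330,335,340,345,355])"
```

```text
clock 22.77 a,b,z [-239.    30.5  103.8] F a,b,z [5.  5.  3.7] w 0.186 q [ 0.24  0.67 -1.15  2.04  0.77  0.95  0.41]
theta now 319.95882968161874 r 42.54065380939601
[[-1, np.float64(0.001), np.float64(-0.03), np.float64(-0.02), 0, 0, 0], [-1, np.float64(0.001), np.float64(-0.05), np.float64(-0.03), 0, 0, 0], [-1, np.float64(0.001), np.float64(-0.08), np.float64(-0.05), 0, 0, 0], [-1, np.float64(0.001), np.float64(-0.11), np.float64(-0.06), 0, 0, 0], [-1, np.float64(0.001), np.float64(-0.14), np.float64(-0.07), 0, 0, 0], [-1, np.float64(0.001), np.float64(-0.2), np.float64(-0.08), 0, 0, 0]]
```

{"api": "apply_moves", "payload": {"rows": [[-1, 0, -0.03, -0.02, 0, 0, 0], [-1, 0, -0.05, -0.03, 0, 0, 0], [-1, 0, -0.08, -0.05, 0, 0, 0], [-1, 0, -0.08, -0.05, 0, 0, 0]]}}

```text
clock: 23.28
position: [0.4034, 0.2669, 0.1098]
orientation: [-0.082, 0.997, 0.001, 0.001]
contact_force: [4.5, 5.1, 6.5]
width: 0.188
grasp_force: 61.4
```

```bash
python3 -c "
from ck import *;st();crank([340,345,350,355,360,365])"
```

```text
clock 23.27 a,b,z [-239.    20.6  109.8] F a,b,z [5.3 4.3 6.5] w 0.188 q [ 0.28  0.66 -1.17  2.05  0.76  0.95  0.43]
theta now 335.62300651328513 r 42.422941969632205
[[-1, np.float64(0.001), np.float64(-0.03), np.float64(-0.01), 0, 0, 0], [-1, np.float64(0.001), np.float64(-0.06), np.float64(-0.02), 0, 0, 0], [-1, np.float64(0.001), np.float64(-0.09), np.float64(-0.02), 0, 0, 0], [-1, np.float64(0.001), np.float64(-0.12), np.float64(-0.03), 0, 0, 0], [-1, np.float64(0.001), np.float64(-0.15), np.float64(-0.03), 0, 0, 0], [-1, np.float64(0.001), np.float64(-0.18), np.float64(-0.03), 0, 0, 0]]
```

{"api": "apply_moves", "payload": {"rows": [[-1, 0, -0.03, -0.01, 0, 0, 0], [-1, 0, -0.06, -0.02, 0, 0, 0], [-1, 0, -0.09, -0.02, 0, 0, 0], [-1, 0, -0.12, -0.03, 0, 0, 0], [-1, 0, -0.12, -0.03, 0, 0, 0]]}}

```text
clock: 23.9
position: [0.4058, 0.2519, 0.1133]
orientation: [-0.082, 0.997, 0.001, 0.001]
contact_force: [4.5, 3.5, 6.1]
width: 0.183
grasp_force: 61.5
```

```bash
python3 -c "
from ck import *;st();crank([0,5,10,15,20,25])"
```

```text
clock 23.9 a,b,z [-239.1    5.4  113.3] F a,b,z [5.  2.7 6.1] w 0.183 q [ 0.32  0.65 -1.18  2.06  0.75  0.95  0.46]
theta now 356.8512800231213 r 42.20405625853128
[[-1, np.float64(0.0), np.float64(-0.02), np.float64(0.0), 0, 0, 0], [-1, np.float64(0.0), np.float64(-0.05), np.float64(0.0), 0, 0, 0], [-1, np.float64(0.0), np.float64(-0.08), np.float64(0.01), 0, 0, 0], [-1, np.float64(0.0), np.float64(-0.11), np.float64(0.01), 0, 0, 0], [-1, np.float64(0.0), np.float64(-0.14), np.float64(0.02), 0, 0, 0], [-1, np.float64(0.0), np.float64(-0.17), np.float64(0.03), 0, 0, 0]]
```

{"api": "apply_moves", "payload": {"rows": [[-1, 0, -0.02, 0, 0, 0, 0], [-1, 0, -0.05, 0, 0, 0, 0], [-1, 0, -0.08, 0.01, 0, 0, 0], [-1, 0, -0.11, 0.01, 0, 0, 0], [-1, 0, -0.11, 0.01, 0, 0, 0]]}}

```text
clock: 24.52
position: [0.4072, 0.2437, 0.113]
orientation: [-0.084, 0.996, 0.005, 0.002]
contact_force: [3.3, 14.2, 2.8]
width: 0.189
grasp_force: 61.2
```

```bash
python3 -c "
from ck import *;st();crank([20,25,30,35,40,45])
s=snapshot('top'); C=cloud(s);z=C[...,2];u=np.array([np.cos(np.radians(9.5)),np.sin(np.radians(9.5))]); v=np.array([-u[1],u[0]])
d=C[...,:2]-np.array([.6425,.286]);a=d@u;b=d@v
m=(z>.165)&(z<.185)&(abs(b)<.06)&(a>-.1)&(a<.05);print('blk',np.percentile(a[m],[3,50,97]))
m=(z>.128)&(z<.142)&(abs(b)<.048)&(abs(b)>.033)&(a>-.11)&(a<-.025);print('jaw',np.percentile(a[m],[3,50,97]),m.sum())
m=(z>.128)&(z<.142)&(abs(b)<.048)&(abs(b)>.033)&(a>-.02)&(a<.05);print('fix',np.percentile(a[m],[3,50,97]),m.sum())
"
```

```text
clock 24.52 a,b,z [-239.    -2.9  113. ] F a,b,z [ 5.6 13.4  2.8] w 0.189 q [ 0.35  0.64 -1.19  2.07  0.75  0.94  0.48]
theta now 8.188703539582065 r 42.193359417554696
[[-1, np.float64(0.001), np.float64(-0.07), np.float64(0.02), 0, 0, 0], [-1, np.float64(0.001), np.float64(-0.1), np.float64(0.03), 0, 0, 0], [-1, np.float64(0.001), np.float64(-0.12), np.float64(0.04), 0, 0, 0], [-1, np.float64(0.001), np.float64(-0.15), np.float64(0.06), 0, 0, 0], [-1, np.float64(0.001), np.float64(-0.17), np.float64(0.08), 0, 0, 0], [-1, np.float64(0.001), np.float64(-0.2), np.float64(0.1), 0, 0, 0]]
blk [-0.03627626 -0.02065033  0.00227845]
jaw [-0.06147058 -0.04969961 -0.03636283] 101
fix [0.00341516 0.01337759 0.02359039] 82
```

Resistance has jumped to 13 N and the handle lags its command, so the jaws are on the block. I'll nip it up a little further.

{"api": "apply_moves", "payload": {"rows": [[-1, 0, -0.03, 0, 0, 0, 0], [-1, 0, -0.05, 0, 0, 0, 0], [-1, 0, -0.05, 0, 0, 0, 0]]}}

```text
clock: 24.95
position: [0.4078, 0.2408, 0.1128]
orientation: [-0.085, 0.996, 0.008, 0.002]
contact_force: [2.8, 23.0, -6.7]
width: 0.184
grasp_force: 60.3
```

```bash
python3 -c "
from ck import *;st()"
```

```text
clock 24.95 a,b,z [-238.9   -5.8  112.8] F a,b,z [ 6.6 22.2 -6.7] w 0.184 q [ 0.36  0.64 -1.19  2.08  0.75  0.94  0.5 ]
```

{"api": "apply_moves", "payload": {"rows": [[-0.2, 0, 0.03, 0, 0, 0, 0], [0, 0, 0.05, 0, 0, 0, 0], [0, 0, 0.05, 0, 0, 0, 0], [0, 0, 0.05, 0, 0, 0, 0], [0, 0, 0.05, -0.4, 0, 0, 0], [0, 0, 0.05, -0.8, 0, 0, 0], [0, 0, 0.05, -1, 0, 0, 0], [0, 0, 0.05, -1, 0, 0, 0]]}}

```text
clock: 25.95
position: [0.4074, 0.238, 0.2331]
orientation: [-0.082, 0.997, -0.0, 0.001]
contact_force: [-0.9, 0.2, -0.5]
width: 0.503
grasp_force: 0.0
```

{"api": "apply_moves", "payload": {"rows": [[0, 0, 0, -0.4, 0, 0, 0], [0, 0, 0, -0.7, 0, 0, 0], [0, 0, 0, -0.7, 0, 0, 0]]}}

```text
clock: 26.32
position: [0.4074, 0.2383, 0.317]
orientation: [-0.082, 0.997, -0.0, 0.001]
contact_force: [0.6, -0.2, -1.0]
width: 0.502
grasp_force: 0.0
```

```bash
cat > pl.py <<'E'
from ck import *
def plates():
    fr=[snapshot("top") for _ in range(3)]; t=fr[-1]; Z=np.stack([f['range_z'] for f in fr]); Z[Z==0]=np.nan; t['range_z']=np.nan_to_num(np.nanmedian(Z,0))
    C=cloud(t); z=C[...,2]; hsv=cv2.cvtColor(t['img'],cv2.COLOR_BGR2HSV)
    m=((C[...,0]>.33)&(C[...,0]<.6)&(C[...,1]>-.25)&(C[...,1]<.1)&(hsv[...,1]<80)&(hsv[...,2]>110)&(z<.03)).astype(np.uint8)
    m=cv2.morphologyEx(m,cv2.MORPH_CLOSE,np.ones((3,3))); m=cv2.morphologyEx(m,cv2.MORPH_OPEN,np.ones((3,3)))
    cs,_=cv2.findContours(m,cv2.RETR_EXTERNAL,cv2.CHAIN_APPROX_NONE)
    e=[w_at_z(t,*d['location'],.008)[:2] for d in pinpoint('plate0',t) if d['confidence']>.3]
    for c in cs:
        if cv2.contourArea(c)<150: continue
        P=np.array([w_at_z(t,*q[0],.008)[:2] for q in c])*1000
        r=cv2.minAreaRect(P.astype(np.float32)); cc=np.array(r[0]); w,h=r[1]; ang=np.radians(r[2]+(90 if h>w else 0)); ax=np.array([np.cos(ang),np.sin(ang)])
        ee=[x*1000 for x in e if np.linalg.norm(x*1000-cc)<70]
        if ee: ax*=np.sign((ee[0]-cc)@ax)
        print('plate c',np.round(cc,1),'size',np.round(r[1],1),'yaw',round(float(np.degrees(np.arctan2(ax[1],ax[0]))),1),'eye net',[np.round(x,1) for x in ee],'eye geo',np.round(cc+ax*(max(w,h)/2-17),1))
E
python3 -c "
from pl import *;st();plates()
t=snapshot('scene');cv2.imwrite('pics/s4.png',cv2.resize(t['img'],(800,600)))"
```

```text
clock 26.32 a,b,z [-239.7   -8.2  317. ] F a,b,z [ 0.6 -0.3 -1. ] w 0.502 q [ 0.65  0.38 -1.5   1.86  0.4   1.28  0.77]
plate c [394.9 -76.8] size [ 36.2 130.6] yaw -2.4 eye net [array([455.1, -69.1])] eye geo [443.2 -78.9]
plate c [ 447.  -151.7] size [ 35.4 111.6] yaw -1.9 eye net [array([ 488.4, -156.2])] eye geo [ 485.8 -153. ]
```

View pics/s4.png

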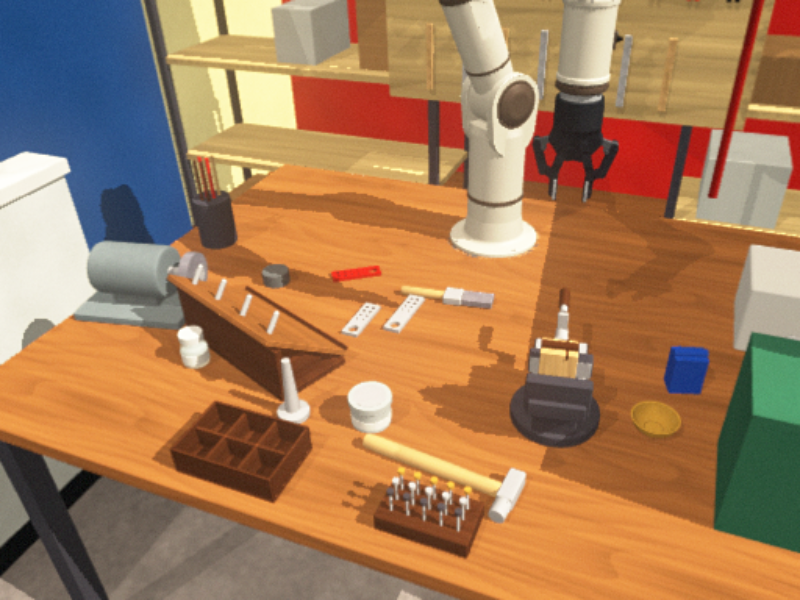

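The block is clamped at (558,360). The long plate has been knocked towards the brush and is now at (405,312), while the short one at (362,319) hasn't moved. Next I'll measure the pegs and move over the short plate.

```bash
cat > peg.py <<'E'
from pl import *
from scipy.optimize import least_squares
n=np.array([-np.sin(np.radians(35))*np.cos(np.radians(-21.3)),-np.sin(np.radians(35))*np.sin(np.radians(-21.3)),np.cos(np.radians(35))])
c=np.array([.5779,-.3090,.0780])
row=np.array([np.sin(np.radians(21.3)),np.cos(np.radians(21.3)),0]); up=np.cross(row,n)
if __name__=='__main__':
  print(n,up)
  for k in ('top','scene'):
    s=snapshot(k); T=np.array(s['world_from_camera']); o=T[:3,3]
    hsv=cv2.cvtColor(s['img'],cv2.COLOR_BGR2HSV); C=cloud(s)
    vv,uu=np.mgrid[:384,:512]
    pts=[]
    Q=np.zeros((384,512,3))
    for v in range(90,260):
        for u in range(90,440):
            r=T[:3,:3]@ray(s,u,v); Q[v,u]=o+r*((c+.02*n-o)@n)/(r@n)
    X=(Q-c)@up; Y=(Q-c)@row
    m=(abs(Y)<.2)&(X>.02)&(X<.11)&(hsv[...,1]<(75 if k=='top' else 75))&(hsv[...,2]>90)&(vv>90)&(vv<260)&(uu>90)&(uu<440)
    nn,l,st_,ce=cv2.connectedComponentsWithStats(m.astype(np.uint8))
    for i in range(1,nn):
        if st_[i,4]>=6:
            u,v=ce[i]; r=T[:3,:3]@ray(s,u,v); q=o+r*((c+.02*n-o)@n)/(r@n); f=q-.02*n
            print(k,st_[i],np.round(f,4),'X,Y',np.round([(f-c)@up,(f-c)@row],4))
E
python3 peg.py; python3 -c "
from pl import *
plan([(0,(.48,.05,.3),down(94)),(-.06,(.446,-.1515,.2),down(88)),(-.06,(.446,-.1515,.06),down(88))])"
```

```text
[-0.53439613  0.20835235  0.81915204] [ 0.76319677 -0.29755799  0.57357644]
top [309 108   5  11  24] [ 0.7075 -0.148   0.1216] X,Y [0.076  0.1971]
top [330 118   4   6  18] [ 0.6877 -0.2035  0.1228] X,Y [0.0781 0.1382]
top [357 128   3   7  19] [ 0.6588 -0.2783  0.123 ] X,Y [0.0784 0.058 ]
top [383 139   4   7  22] [ 0.6292 -0.3525  0.1225] X,Y [ 0.0776 -0.0219]
top [409 149   5   7  24] [ 0.6003 -0.4271  0.1226] X,Y [ 0.0778 -0.1019]
top [421 152  19  30 454] [ 0.5635 -0.486   0.1137] X,Y [ 0.0622 -0.1702]
scene [101 163  32  17 190] [ 0.5844 -0.4599  0.1206] X,Y [ 0.0743 -0.1383]
scene [139 179   6  10  30] [ 0.6175 -0.3592  0.1166] X,Y [ 0.0673 -0.0324]
scene [155 189   6  10  31] [ 0.6479 -0.2834  0.1171] X,Y [0.0683 0.0492]
scene [172 200   6  10  33] [ 0.6791 -0.2076  0.1182] X,Y [0.0701 0.1313]
clock 26.68 at [0.406  0.2377 0.3149] psi 99.5 F [-0.1 -0.2 -0.2] w 0.5
n2 [0, -0.175, -0.822, 0.062, 0.0, -0.002, 0.096]
n2 [0, -0.215, -0.813, 0.062, -0.001, -0.002, 0.095]
n3 [-0.06, 0.2, -0.828, 0.416, 0.0, 0.0, 0.105]
n3 [-0.06, 0.156, -0.837, 0.417, 0.0, 0.0, 0.105]
n2 [-0.06, 0.0, 0.0, 0.583, 0.0, 0.0, 0.0]
n2 [-0.06, 0.001, 0.0, 0.583, 0.0, 0.0, 0.0]
```

{"api": "apply_moves", "payload": {"rows": [[0, -0.1, -0.45, 0.06, 0, 0, 0.1], [0, -0.18, -0.82, 0.06, 0, 0, 0.1], [0, -0.18, -0.82, 0.06, 0, 0, 0.1]]}}

```text
clock: 27.05
position: [0.4453, 0.1406, 0.3077]
orientation: [-0.054, 0.999, -0.0, -0.001]
contact_force: [0.1, 1.4, -0.1]
width: 0.496
grasp_force: 0.0
```

{"api": "apply_moves", "payload": {"rows": [[0, -0.1, -0.4, 0.06, 0, 0, 0.1], [0, -0.22, -0.81, 0.06, 0, 0, 0.1], [0, -0.22, -0.81, 0.06, 0, 0, 0.1]]}}

```text
clock: 27.42
position: [0.4825, 0.0477, 0.3006]
orientation: [-0.029, 1.0, 0.0, -0.001]
contact_force: [-0.5, 0.4, 0.3]
width: 0.501
grasp_force: 0.0
```

{"api": "apply_moves", "payload": {"rows": [[-0.06, 0.1, -0.4, 0.2, 0, 0, 0.1], [-0.06, 0.2, -0.83, 0.42, 0, 0, 0.1], [-0.06, 0.2, -0.83, 0.42, 0, 0, 0.1]]}}

```text
clock: 27.8
position: [0.4617, -0.0529, 0.2487]
orientation: [-0.005, 1.0, 0.0, -0.002]
contact_force: [-0.3, 0.5, 0.1]
width: 0.472
grasp_force: 0.0
```

{"api": "apply_moves", "payload": {"rows": [[-0.06, 0.08, -0.4, 0.2, 0, 0, 0.1], [-0.06, 0.16, -0.84, 0.42, 0, 0, 0.1], [-0.06, 0.16, -0.84, 0.42, 0, 0, 0.1]]}}

```text
clock: 28.18
position: [0.4447, -0.1529, 0.1989]
orientation: [0.02, 1.0, 0.001, -0.002]
contact_force: [0.9, 0.5, -0.2]
width: 0.472
grasp_force: 0.0
```

{"api": "apply_moves", "payload": {"rows": [[-0.06, 0, 0, 0.4, 0, 0, 0], [-0.06, 0, 0, 0.8, 0, 0, 0], [-0.06, 0, 0, 1, 0, 0, 0], [-0.06, 0, 0, 1, 0, 0, 0]]}}

```text
clock: 28.68
position: [0.4461, -0.148, 0.0802]
orientation: [0.016, 1.0, 0.001, -0.001]
contact_force: [0.2, 0.4, 0.6]
width: 0.468
grasp_force: 0.0
```

```bash
python3 -c "
from peg import *
plan([(-.06,(.446,-.1515,.02),down(88))])
a=snapshot('top');b=snapshot('scene')
def L(s,u,v):
    T=np.array(s['world_from_camera']);r=T[:3,:3]@ray(s,u,v);return T[:3,3],r/np.linalg.norm(r)
pa={}
for nm,s in(('t',a),('s',b)):
    pa[nm]=sorted([(-d['location'][0]if nm=='t' else d['location'][0],d['location'],d['confidence']) for d in pinpoint('peg0',s) if d['confidence']>.3])
    print(nm,[(np.round(x[1]),round(x[2],2)) for x in pa[nm]])
if len(pa['t'])==len(pa['s']):
  for x,y in zip(pa['t'],pa['s']):
    o1,r1=L(a,*x[1]);o2,r2=L(b,*y[1]);A=np.stack([r1,-r2],1);k=np.linalg.lstsq(A,o2-o1,rcond=None)[0];p=o1+k[0]*r1;q=o2+k[1]*r2
    print(np.round((p+q)/2,4),'miss',np.round(np.linalg.norm(p-q),4))
"

```

```text
clock 28.68 at [ 0.4461 -0.148   0.0802] psi 88.2 F [0.2 0.4 0.6] w 0.468
n2 [-0.06, -0.001, -0.031, 0.501, 0.005, -0.004, 0.007]
t [(array([413., 151.]), 0.82), (array([384., 139.]), 0.68), (array([360., 126.]), 0.63), (array([334., 119.]), 0.91), (array([162., 145.]), 0.73)]
s [(array([124., 181.]), 0.9), (array([140., 191.]), 0.93), (array([155., 199.]), 0.7), (array([172., 211.]), 0.8)]
```

{"api": "apply_moves", "payload": {"rows": [[0.12, 0, -0.03, 0.3, 0, 0, 0], [0.12, 0, -0.03, 0.5, 0, 0, 0], [0.12, 0, -0.03, 0.56, 0, 0, 0], [0.12, 0, -0.03, 0.6, 0, 0, 0], [0.12, 0, -0.03, 0.6, 0, 0, 0]]}}

```text
clock: 29.5
position: [0.4468, -0.1546, 0.0094]
orientation: [0.017, 1.0, -0.0, 0.001]
contact_force: [0.2, 0.5, -0.8]
width: 0.563
grasp_force: 0.0
```

```bash
python3 -c "
from peg import *
st()
plates()
a=np.load('top1.npy',allow_pickle=True).item();b=np.load('scene0.npy',allow_pickle=True).item()
def L(s,u,v):
    T=np.array(s['world_from_camera']);r=T[:3,:3]@ray(s,u,v);return T[:3,3],r/np.linalg.norm(r)
for x,y in zip([(412.5,150),(384,139.5),(359.5,127.5),(333,118)],[(123,180.5),(140,191.5),(155,198.5),(173,211.5)]):
    o1,r1=L(a,*x);o2,r2=L(b,*y);A=np.stack([r1,-r2],1);k=np.linalg.lstsq(A,o2-o1,rcond=None)[0];p=o1+k[0]*r1;q=o2+k[1]*r2
    print(np.round((p+q)/2,4),'miss',np.round(np.linalg.norm(p-q),4))
"

```

```text
clock 29.5 a,b,z [-265.8 -402.3    9.4] F a,b,z [ 0.3  0.5 -0.8] w 0.563 q [ 1.06  0.78 -0.98  2.11  0.96  0.79  0.99]
plate c [394.9 -76.8] size [ 36.2 130.6] yaw -2.4 eye net [array([447.8, -65.8])] eye geo [443.2 -78.9]
[ 0.5982 -0.4318  0.123 ] miss 0.0035
[ 0.6278 -0.3509  0.1199] miss 0.0047
[ 0.6584 -0.2776  0.1321] miss 0.0064
[ 0.6866 -0.2033  0.1252] miss 0.007
```

{"api": "apply_moves", "payload": {"rows": [[0.12, 0, 0.01, 0.03, 0, 0, 0], [0.12, 0, 0.01, 0.06, 0, 0, 0], [0.12, 0, 0.01, 0.06, 0, 0, 0]]}}

```text
clock: 30.08
position: [0.4459, -0.1532, 0.0012]
orientation: [0.017, 1.0, 0.0, -0.0]
contact_force: [0.4, 0.6, 0.2]
width: 0.561
grasp_force: 0.0
```

{"api": "apply_moves", "payload": {"rows": [[0.12, 0, 0, 0.02, 0, 0, 0], [0.12, 0, 0, 0.04, 0, 0, 0], [0.12, 0, 0, 0.04, 0, 0, 0]]}}

```text
clock: 30.45
position: [0.4463, -0.1533, -0.0026]
orientation: [0.017, 1.0, -0.001, -0.0]
contact_force: [-3.6, -0.3, 12.2]
width: 0.557
grasp_force: 5.8
```

{"api": "apply_moves", "payload": {"rows": [[0.12, 0, 0, -0.02, 0, 0, 0], [-0.3, 0, 0, -0.02, 0, 0, 0], [-1, 0, 0, -0.02, 0, 0, 0], [-1, 0, 0, -0.02, 0, 0, 0], [-1, 0, 0, -0.02, 0, 0, 0], [-1, 0, 0, -0.02, 0, 0, 0]]}}

```text
clock: 31.2
position: [0.4465, -0.1532, -0.0004]
orientation: [0.017, 1.0, -0.0, 0.0]
contact_force: [-2.1, 0.6, 8.4]
width: 0.377
grasp_force: 61.7
```

```bash
python3 -c "
from peg import *
st()"

```

```text
clock 31.2 a,b,z [-2.658e+02 -4.008e+02 -4.000e-01] F a,b,z [-2.   1.   8.4] w 0.377 q [ 1.04  0.79 -0.96  2.11  0.98  0.78  0.98]
```

```bash
cat >> peg.py <<'E'
def foot(k): return c+.078*up+(-.1019+.08*k)*row
def tcp(k,h,ex,ez=0.,du=0.,dr=0.):
    Rt=fit(n,row); E=foot(k)+h*n+du*up+dr*row; return E-Rt@np.array([ex,0,ez]),Rt
E
python3 -c "
from peg import *
print(foot(2))
P,Rt=tcp(2,.075,-.039)
cur=plan([(-1,(.4465,-.1532,.2),down(88)),(-1,P+np.array([0,0,.04]),Rt),(-1,P,Rt)])
print(P)"

```

```text
[ 0.65853424 -0.27807826  0.12273896]
clock 31.2 at [ 4.465e-01 -1.532e-01 -4.000e-04] psi 88.0 F [-2.1  0.6  8.4] w 0.377
n2 [-1, 0.0, 0.0, -0.835, 0.0, 0.0, 0.0]
n2 [-1, -0.001, -0.001, -0.835, -0.001, 0.001, 0.001]
n3 [-1, -0.606, -0.386, -0.008, 0.103, -0.605, 0.326]
n3 [-1, -0.632, -0.278, 0.199, 0.103, -0.605, 0.326]
n1 [-1, 0.192, 0.0, 0.273, 0.0, 0.0, 0.0]
[ 0.58868986 -0.25084708  0.16180588]
```

{"api": "apply_moves", "payload": {"rows": [[-1, 0, 0, -0.15, 0, 0, 0], [-1, 0, 0, -0.45, 0, 0, 0], [-1, 0, 0, -0.83, 0, 0, 0], [-1, 0, 0, -0.83, 0, 0, 0]]}}

```text
clock: 31.7
position: [0.4482, -0.1539, 0.101]
orientation: [0.018, 1.0, -0.001, 0.002]
contact_force: [0.0, 0.5, -1.5]
width: 0.376
grasp_force: 60.4
```

{"api": "apply_moves", "payload": {"rows": [[-1, 0, 0, -0.4, 0, 0, 0], [-1, 0, 0, -0.84, 0, 0, 0], [-1, 0, 0, -0.84, 0, 0, 0]]}}

```text
clock: 32.08
position: [0.4481, -0.1539, 0.2016]
orientation: [0.018, 1.0, -0.001, 0.002]
contact_force: [1.1, 0.1, -2.1]
width: 0.376
grasp_force: 60.7
```

{"api": "apply_moves", "payload": {"rows": [[-1, -0.2, -0.13, 0, 0.03, -0.2, 0.1], [-1, -0.4, -0.26, 0, 0.07, -0.4, 0.2], [-1, -0.61, -0.39, -0.01, 0.1, -0.6, 0.33], [-1, -0.61, -0.39, -0.01, 0.1, -0.6, 0.33]]}}

```text
clock: 32.58
position: [0.5156, -0.2033, 0.1986]
orientation: [0.1, 0.984, -0.028, 0.147]
contact_force: [-0.6, 0.3, -1.7]
width: 0.378
grasp_force: 60.7
```

{"api": "apply_moves", "payload": {"rows": [[-1, -0.2, -0.1, 0.07, 0.03, -0.2, 0.1], [-1, -0.4, -0.2, 0.14, 0.07, -0.4, 0.2], [-1, -0.63, -0.28, 0.2, 0.1, -0.61, 0.33], [-1, -0.63, -0.28, 0.2, 0.1, -0.61, 0.33], [-1, -0.63, -0.28, 0.2, 0.1, -0.61, 0.33]]}}

```text
clock: 33.2
position: [0.5883, -0.2498, 0.2005]
orientation: [0.176, 0.938, -0.054, 0.294]
contact_force: [0.1, -0.5, -2.5]
width: 0.378
grasp_force: 60.7
```

```bash
python3 -c "
from peg import *
P,Rt=tcp(2,.06,-.039)
cur=plan([(-1,P,Rt)])
s=snapshot('scene'); cv2.imwrite('pics/h1.png',cv2.resize(s['img'][120:270,80:280],(800,600),interpolation=cv2.INTER_CUBIC))"

```

```text
clock 33.2 at [ 0.5883 -0.2498  0.2005] psi 68.8 F [ 0.1 -0.5 -2.5] w 0.378
n1 [-1, 0.178, -0.007, 0.393, 0.005, -0.007, 0.0]
```

View pics/h1.png

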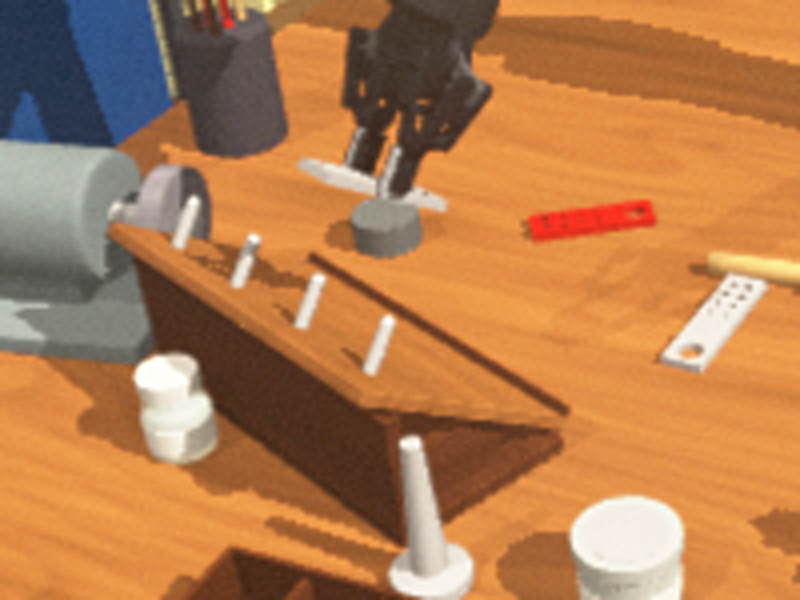

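The plate is gripped square, with its eye end leading at (310,165) and roughly parallel to the board. Moving over peg2.

{"api": "apply_moves", "payload": {"rows": [[-1, 0.09, 0, 0.2, 0, 0, 0], [-1, 0.18, 0, 0.39, 0, -0.01, 0], [-1, 0.18, 0, 0.39, 0, -0.01, 0], [-1, 0.18, 0, 0.39, 0, -0.01, 0]]}}

```text
clock: 33.75
position: [0.5976, -0.2545, 0.1511]
orientation: [0.178, 0.936, -0.054, 0.298]
contact_force: [0.1, 0.8, -2.0]
width: 0.373
grasp_force: 60.7
```

```bash
python3 -c "
from peg import *
P,Rt=tcp(2,.05,-.039)
cur=plan([(-1,P,Rt)])
s=snapshot('top'); A=cv2.resize(s['img'][95:195,300:433],(800,600),interpolation=cv2.INTER_CUBIC)
T=np.linalg.inv(s['world_from_camera'])
def px(w):
    q=T@np.append(w,1); a,b=q[0]/-q[2],-q[1]/-q[2]; k=1+s['k1']*(a*a+b*b); return a*k*s['fx']+s['cx'],b*k*s['fy']+s['cy']
f=foot(2)
for w,cl in ((f+.04*n,(0,0,255)),(f+.06*n,(0,255,0))):
    u,v=px(w); cv2.circle(A,(int((u-300+.5)*800/133),int((v-95+.5)*6)),4,cl,1); print((u,v))
cv2.imwrite('pics/h2.png',A)"

```

```text
clock 33.75 at [ 0.5976 -0.2545  0.1511] psi 68.6 F [ 0.1  0.8 -2. ] w 0.373
n1 [-1, 0.015, 0.001, 0.09, 0.004, 0.009, -0.008]
(np.float64(357.67857672838585), np.float64(133.4838846444588))
(np.float64(357.5420431932771), np.float64(135.92759349165658))
```

View pics/h2.png

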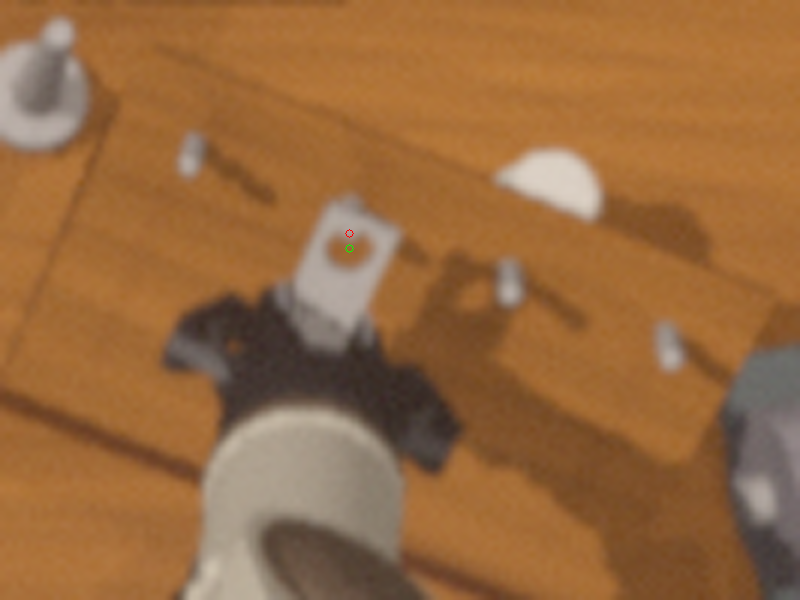

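The eye centre at (348,248) matches the projected peg axis (green mark), and the peg's foot shows beyond the plate at (350,200). Sliding the plate down the peg.

{"api": "apply_moves", "payload": {"rows": [[-1, 0.015, 0, 0.1, 0, 0.01, -0.01], [-1, 0.015, 0, 0.18, 0, 0.01, -0.01], [-1, 0.015, 0, 0.25, 0, 0.01, -0.01], [-1, 0.015, 0, 0.25, 0, 0.01, -0.01]]}}

```text
clock: 34.3
position: [0.6123, -0.2611, 0.1257]
orientation: [0.176, 0.937, -0.055, 0.296]
contact_force: [-0.5, 0.4, -1.2]
width: 0.374
grasp_force: 60.7
```

```bash
python3 -c "
from peg import *
P,Rt=tcp(2,.003,-.039)
cur=plan([(-1,P,Rt)])
s=snapshot('top'); A=cv2.resize(s['img'][95:195,300:433],(800,600),interpolation=cv2.INTER_CUBIC);cv2.imwrite('pics/h3.png',A)"

```

```text
clock 34.3 at [ 0.6123 -0.2611  0.1257] psi 68.7 F [-0.5  0.4 -1.2] w 0.374
n1 [-1, 0.003, 0.008, 0.231, 0.002, 0.001, 0.0]
```

View pics/h3.png

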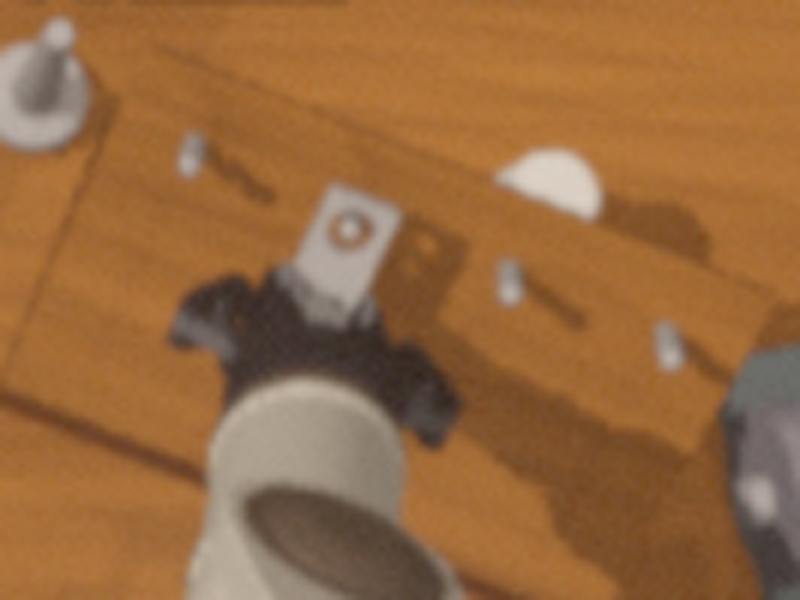

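The peg's tip shows centred in the eye at (350,228). Continuing down to the board.

{"api": "apply_moves", "payload": {"rows": [[-1, 0, 0, 0.08, 0, 0, 0], [-1, 0, 0, 0.14, 0, 0, 0], [-1, 0, 0, 0.19, 0, 0, 0], [-1, 0, 0, 0.22, 0, 0, 0], [-1, 0, 0, 0.22, 0, 0, 0]]}}

```text
clock: 34.98
position: [0.626, -0.2659, 0.103]
orientation: [0.176, 0.938, -0.055, 0.295]
contact_force: [0.5, -0.0, -0.9]
width: 0.379
grasp_force: 60.8
```

{"api": "apply_moves", "payload": {"rows": [[-1, 0, 0, 0.015, 0, 0, 0], [-1, 0, 0, 0.03, 0, 0, 0], [-1, 0, 0, 0.03, 0, 0, 0]]}}

```text
clock: 35.35
position: [0.628, -0.2668, 0.1005]
orientation: [0.175, 0.937, -0.055, 0.296]
contact_force: [-1.3, 0.8, 1.8]
width: 0.373
grasp_force: 62.0
```

```bash
python3 -c "
from peg import *
o=bot.observe(); print('h',(o['position']-foot(2))@n)
P,Rt=tcp(2,.0,-.039)
cur=plan([(-1,P,Rt)])"

```

```text
h 0.00048240117463912643
clock 35.35 at [ 0.628  -0.2668  0.1005] psi 68.8 F [-1.3  0.8  1.8] w 0.373
n1 [-1, -0.004, 0.004, 0.004, 0.002, 0.0, 0.003]
```

{"api": "apply_moves", "payload": {"rows": [[-1, 0, 0, 0.01, 0, 0, 0], [-1, 0, 0, 0.015, 0, 0, 0], [-1, 0, 0, 0.015, 0, 0, 0]]}}

```text
clock: 35.72
position: [0.6281, -0.2668, 0.1003]
orientation: [0.175, 0.937, -0.056, 0.296]
contact_force: [-19.4, 7.5, 22.9]
width: 0.373
grasp_force: 72.5
```

{"api": "apply_moves", "payload": {"rows": [[-0.1, 0, 0, -0.01, 0, 0, 0], [0.1, 0, 0, -0.01, 0, 0, 0], [0.1, 0, 0, -0.02, 0, 0, 0], [0.1, 0, 0, -0.02, 0, 0, 0], [0.1, 0, 0, -0.2, 0, 0, 0], [0.1, 0, 0, -0.6, 0, 0, 0], [0.1, 0, 0, -1, 0, 0, 0], [0.1, 0, 0, -1, 0, 0, 0]]}}

```text
clock: 36.72
position: [0.5646, -0.2421, 0.199]
orientation: [0.175, 0.937, -0.056, 0.296]
contact_force: [-0.4, -0.4, -0.4]
width: 0.552
grasp_force: 0.0
```

```bash
python3 -c "
from peg import *
plates()
s=snapshot('scene'); cv2.imwrite('pics/h4.png',cv2.resize(s['img'][120:270,80:280],(800,600),interpolation=cv2.INTER_CUBIC))
C=cloud(s if 0 else snapshot('top')); Q=C-foot(2); X=Q@up;Y=Q@row;H=Q@n
m=(abs(Y)<.014)&(X>-.09)&(X<-.02); print('plate top height',np.round(np.percentile(H[m],[10,50,90]),4))
m=(abs(Y)<.012)&(X>-.06)&(X<-.02); print(np.median(H[m])); m=(abs(Y)<.012)&(X<-.065)&(X>-.09); print(np.median(H[m]))
m=(abs(Y-.04)<.01)&(X>-.09)&(X<-.02); print('board',np.median(H[m]))
P=(.405,-.0775)
plan([(.12,(.5,-.2,.22),down(80)),(.12,(*P,.2),down(87.6)),(.12,(*P,.02),down(87.6))])"

```

```text
plate c [394.9 -76.7] size [ 36.4 130.7] yaw -2.5 eye net [array([456.4, -75.2])] eye geo [443.2 -78.8]
plate top height [0.0091 0.6454 0.7081]
0.6389092664038766
0.6741252397491602
board 0.40266707205061175
clock 37.02 at [ 0.5647 -0.2425  0.1965] psi 68.8 F [-1.1  0.6 -0.8] w 0.554
n2 [0.12, 0.203, 0.068, -0.261, -0.059, 0.608, -0.19]
n2 [0.12, 0.263, 0.096, -0.187, -0.059, 0.608, -0.19]
n3 [0.12, 0.957, 0.868, 0.167, 0.0, 0.0, -0.265]
n2 [0.12, 0.0, 0.0, 0.75, 0.0, 0.0, 0.0]
n2 [0.12, 0.0, 0.0, 0.75, 0.0, 0.0, 0.0]
```

View pics/h4.png

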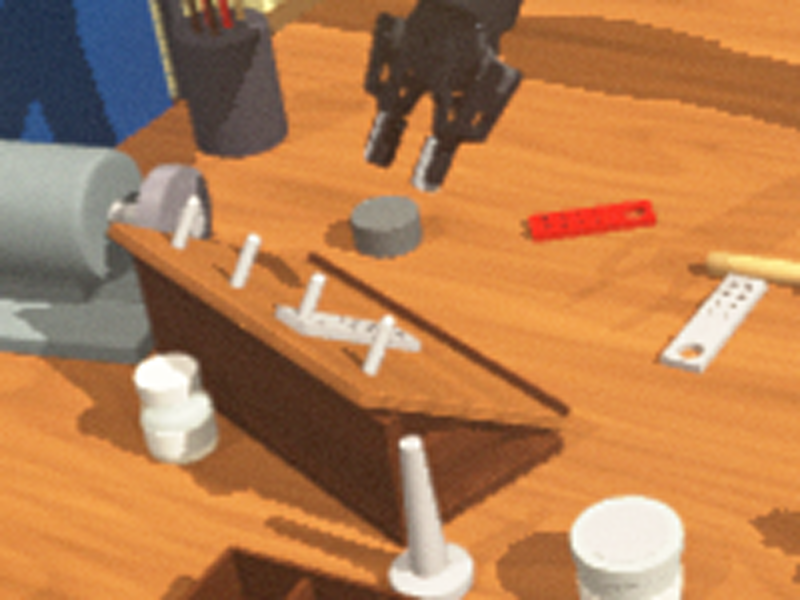

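The short plate hangs on peg2, flat on the board, at (345,325). Next is the long plate.

{"api": "apply_moves", "payload": {"rows": [[0.12, 0.07, 0.02, -0.1, -0.02, 0.2, -0.06], [0.12, 0.14, 0.05, -0.18, -0.04, 0.4, -0.13], [0.12, 0.2, 0.07, -0.26, -0.06, 0.61, -0.19], [0.12, 0.2, 0.07, -0.26, -0.06, 0.61, -0.19]]}}

```text
clock: 37.52
position: [0.5346, -0.2213, 0.2092]
orientation: [0.134, 0.979, -0.027, 0.15]
contact_force: [0.2, 0.3, 0.5]
width: 0.557
grasp_force: 0.0
```

{"api": "apply_moves", "payload": {"rows": [[0.12, 0.09, 0.03, -0.06, -0.02, 0.2, -0.06], [0.12, 0.18, 0.06, -0.12, -0.04, 0.4, -0.13], [0.12, 0.26, 0.1, -0.19, -0.06, 0.61, -0.19], [0.12, 0.26, 0.1, -0.19, -0.06, 0.61, -0.19]]}}

```text
clock: 38.02
position: [0.502, -0.199, 0.2201]
orientation: [0.087, 0.996, 0.0, 0.0]
contact_force: [0.6, 0.5, -0.4]
width: 0.557
grasp_force: 0.0
```

{"api": "apply_moves", "payload": {"rows": [[0.12, 0.3, 0.3, 0.05, 0, 0, -0.08], [0.12, 0.6, 0.6, 0.1, 0, 0, -0.16], [0.12, 0.94, 0.87, 0.17, 0, 0, -0.265], [0.12, 0.94, 0.87, 0.17, 0, 0, -0.265], [0.12, 0.94, 0.87, 0.17, 0, 0, -0.265]]}}

```text
clock: 38.65
position: [0.4078, -0.0781, 0.2006]
orientation: [0.022, 1.0, -0.001, 0.0]
contact_force: [-0.2, -0.7, 0.9]
width: 0.557
grasp_force: 0.0
```

```bash
python3 -c "
from peg import *
P=(.407,-.0773)
plan([(.12,(*P,.1),down(87.55)),(.12,(*P,.012),down(87.55))]);st()
s=snapshot('top');C=cloud(s);Q=C-foot(2); X=Q@up;Y=Q@row;H=Q@n
m=(abs(Y)<.012)&(X>-.085)&(X<-.02)&(H<.03); print('hung plate H',np.percentile(H[m],[10,50,90]))"

```

```text
clock 38.65 at [ 0.4078 -0.0781  0.2006] psi 87.5 F [-0.2 -0.7  0.9] w 0.557
n2 [0.12, 0.008, 0.007, 0.838, -0.003, 0.001, -0.001]
n2 [0.12, 0.0, 0.0, 0.733, 0.0, 0.0, 0.0]
clock 38.65 a,b,z [-291.5 -320.4  200.6] F a,b,z [-0.3 -0.6  0.9] w 0.557 q [ 1.32  0.34 -1.36  2.12  0.41  0.99  1.26]
hung plate H [0.00350105 0.00765113 0.0113439 ]
```

{"api": "apply_moves", "payload": {"rows": [[0.12, 0, 0, 0.4, 0, 0, 0], [0.12, 0, 0, 0.84, 0, 0, 0], [0.12, 0, 0, 0.84, 0, 0, 0]]}}

```text
clock: 39.08
position: [0.4055, -0.0764, 0.0977]
orientation: [0.021, 1.0, 0.002, -0.004]
contact_force: [-0.2, 1.3, -0.4]
width: 0.563
grasp_force: 0.0
```

{"api": "apply_moves", "payload": {"rows": [[0.12, 0, 0, 0.4, 0, 0, 0], [0.12, 0, 0, 0.65, 0, 0, 0], [0.12, 0, 0, 0.74, 0, 0, 0], [0.12, 0, 0, 0.79, 0, 0, 0], [0.12, 0, 0, 0.82, 0, 0, 0], [0.12, 0, 0, 0.82, 0, 0, 0]]}}

```text
clock: 39.83
position: [0.4082, -0.0771, 0.0025]
orientation: [0.021, 1.0, 0.0, -0.0]
contact_force: [-0.8, 0.4, -0.0]
width: 0.56
grasp_force: 0.0
```

```bash
python3 -c "
from peg import *
plan([(.12,(.407,-.0773,-.0005),down(87.55))]);st()"

```

```text
clock 39.83 at [ 0.4082 -0.0771  0.0025] psi 87.6 F [-0.8  0.4 -0. ] w 0.56
n1 [0.12, 0.01, -0.002, 0.025, 0.001, 0.0, 0.002]
clock 39.83 a,b,z [-291.  -319.4    2.5] F a,b,z [-0.7  0.6 -0. ] w 0.56 q [ 0.85  0.66 -0.86  2.24  0.9   0.63  0.85]
```

{"api": "apply_moves", "payload": {"rows": [[0.12, 0.01, 0, 0.02, 0, 0, 0], [-0.3, 0.01, 0, 0.02, 0, 0, 0], [-1, 0.01, 0, 0.02, 0, 0, 0], [-1, 0.01, 0, 0.02, 0, 0, 0], [-1, 0.01, 0, 0.02, 0, 0, 0], [-1, 0.01, 0, 0.02, 0, 0, 0]]}}

```text
clock: 40.58
position: [0.4062, -0.0769, -0.0001]
orientation: [0.021, 1.0, 0.0, -0.001]
contact_force: [-2.0, -0.8, 7.6]
width: 0.377
grasp_force: 59.1
```

```bash
python3 -c "
from peg import *
st(); o=bot.observe(); ex=-(.4432-o['position'][0]); print('ex',ex)
P,Rt=tcp(1,.06,ex)
p=o['position']
plan([(-1,(p[0],p[1],.2),down(87.6)),(-1,P+np.array([-.02,.005,.05]),Rt),(-1,P,Rt)])"

```

```text
clock 40.58 a,b,z [-2.930e+02 -3.189e+02 -1.000e-01] F a,b,z [-2.1 -0.5  7.6] w 0.377 q [ 0.84  0.66 -0.85  2.25  0.9   0.63  0.84]
ex -0.03700357169799934
clock 40.58 at [ 4.062e-01 -7.690e-02 -1.000e-04] psi 87.6 F [-2.  -0.8  7.6] w 0.377
n2 [-1, 0.001, 0.0, -0.834, 0.0, -0.001, 0.0]
n2 [-1, 0.001, 0.0, -0.833, 0.0, -0.002, 0.001]
n2 [-1, -0.426, -0.669, -0.002, 0.067, -0.403, 0.213]
n2 [-1, -0.483, -0.619, 0.112, 0.067, -0.404, 0.213]
n2 [-1, -0.512, -0.56, 0.232, 0.067, -0.403, 0.212]
n1 [-1, 0.099, 0.021, 0.439, 0.0, 0.0, 0.0]
```

{"api": "apply_moves", "payload": {"rows": [[-1, 0, 0, -0.15, 0, 0, 0], [-1, 0, 0, -0.45, 0, 0, 0], [-1, 0, 0, -0.83, 0, 0, 0], [-1, 0, 0, -0.83, 0, 0, 0]]}}

```text
clock: 41.08
position: [0.4083, -0.0774, 0.1013]
orientation: [0.021, 1.0, -0.001, 0.002]
contact_force: [0.6, -0.0, -1.6]
width: 0.374
grasp_force: 60.8
```

{"api": "apply_moves", "payload": {"rows": [[-1, 0, 0, -0.4, 0, 0, 0], [-1, 0, 0, -0.85, 0, 0, 0], [-1, 0, 0, -0.85, 0, 0, 0]]}}

```text
clock: 41.45
position: [0.4084, -0.078, 0.203]
orientation: [0.022, 1.0, -0.001, 0.002]
contact_force: [0.0, -0.7, -2.8]
width: 0.373
grasp_force: 60.8
```

{"api": "apply_moves", "payload": {"rows": [[-1, -0.15, -0.23, 0, 0.02, -0.13, 0.07], [-1, -0.3, -0.45, 0, 0.05, -0.27, 0.14], [-1, -0.43, -0.67, 0, 0.07, -0.4, 0.21], [-1, -0.43, -0.67, 0, 0.07, -0.4, 0.21]]}}

```text
clock: 41.95
position: [0.4528, -0.1608, 0.1988]
orientation: [0.075, 0.992, -0.019, 0.097]
contact_force: [-0.4, 1.1, -1.8]
width: 0.374
grasp_force: 60.8
```

{"api": "apply_moves", "payload": {"rows": [[-1, -0.16, -0.2, 0.03, 0.02, -0.13, 0.07], [-1, -0.32, -0.4, 0.07, 0.05, -0.27, 0.14], [-1, -0.48, -0.62, 0.11, 0.07, -0.4, 0.21], [-1, -0.48, -0.62, 0.11, 0.07, -0.4, 0.21]]}}

```text
clock: 42.45
position: [0.5006, -0.242, 0.1992]
orientation: [0.125, 0.972, -0.038, 0.195]
contact_force: [-0.6, -0.1, -2.5]
width: 0.374
grasp_force: 60.8
```

{"api": "apply_moves", "payload": {"rows": [[-1, -0.17, -0.18, 0.08, 0.02, -0.13, 0.07], [-1, -0.34, -0.37, 0.16, 0.05, -0.27, 0.14], [-1, -0.51, -0.56, 0.23, 0.07, -0.4, 0.21], [-1, -0.51, -0.56, 0.23, 0.07, -0.4, 0.21], [-1, -0.51, -0.56, 0.23, 0.07, -0.4, 0.21]]}}

```text
clock: 43.08
position: [0.5496, -0.3215, 0.2005]
orientation: [0.173, 0.939, -0.056, 0.291]
contact_force: [-0.4, 0.1, -1.6]
width: 0.375
grasp_force: 60.8
```

```bash
python3 -c "
from peg import *
st(); P,Rt=tcp(1,.06,-.037)
plan([(-1,P,Rt)])"

```

```text
clock 43.08 a,b,z [-191.8 -583.8  200.5] F a,b,z [-0.4  0.2 -1.6] w 0.375 q [ 1.31  0.35 -0.89  2.14  0.8   0.24  1.02]
clock 43.08 at [ 0.5496 -0.3215  0.2005] psi 69.1 F [-0.4  0.1 -1.6] w 0.375
n1 [-1, 0.091, 0.001, 0.441, -0.001, -0.017, 0.016]
```

{"api": "apply_moves", "payload": {"rows": [[-1, 0.05, 0, 0.22, 0, -0.01, 0.01], [-1, 0.09, 0, 0.44, 0, -0.017, 0.016], [-1, 0.09, 0, 0.44, 0, -0.017, 0.016], [-1, 0.09, 0, 0.44, 0, -0.017, 0.016]]}}

```text
clock: 43.58
position: [0.5696, -0.33, 0.1513]
orientation: [0.177, 0.937, -0.056, 0.296]
contact_force: [0.1, 0.1, -1.8]
width: 0.381
grasp_force: 60.8
```

```bash
python3 -c "
from peg import *
st(); P,Rt=tcp(1,.03,-.037)
cur=plan([(-1,P,Rt)])
s=snapshot('top'); A=cv2.resize(s['img'][95:195,300:433],(800,600),interpolation=cv2.INTER_CUBIC)
T=np.linalg.inv(s['world_from_camera'])
def px(w):
    q=T@np.append(w,1); a,b=q[0]/-q[2],-q[1]/-q[2]; k=1+s['k1']*(a*a+b*b); return a*k*s['fx']+s['cx'],b*k*s['fy']+s['cy']
f=foot(1)
for w,cl in ((f+.04*n,(0,0,255)),(f+.06*n,(0,255,0))):
    u,v=px(w); cv2.circle(A,(int((u-300+.5)*800/133),int((v-95+.5)*6)),4,cl,1)
cv2.imwrite('pics/h5.png',A)"

```

```text
clock 43.58 a,b,z [-173.6 -595.5  151.3] F a,b,z [ 0.1  0.1 -1.8] w 0.381 q [ 1.18  0.45 -0.76  2.13  1.33  0.2   0.5 ]
clock 43.58 at [ 0.5696 -0.33    0.1513] psi 68.6 F [ 0.1  0.1 -1.8] w 0.381
n1 [-1, 0.008, 0.006, 0.251, -0.001, 0.002, -0.002]
```

View pics/h5.png

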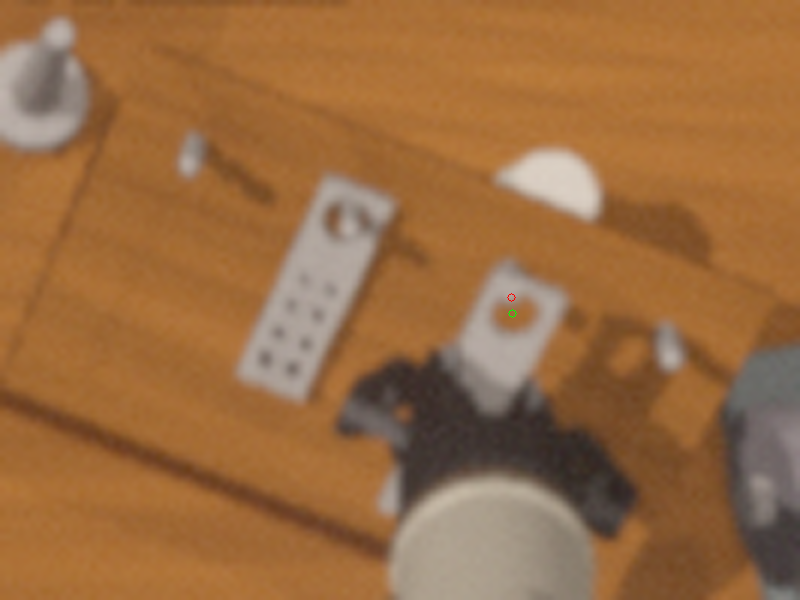

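The eye at (513,314) lines up with the peg1 axis mark. The short plate sits flat on peg2. Going down in stages and watching joint 6.

{"api": "apply_moves", "payload": {"rows": [[-1, 0.01, 0, 0.07, 0, 0, 0], [-1, 0.01, 0, 0.14, 0, 0, 0], [-1, 0.01, 0, 0.14, 0, 0, 0]]}}

```text
clock: 44.0
position: [0.5776, -0.3346, 0.1378]
orientation: [0.177, 0.937, -0.057, 0.297]
contact_force: [0.2, 0.2, -1.5]
width: 0.371
grasp_force: 60.8
```

```bash
python3 -c "
from peg import *
st(); P,Rt=tcp(1,.004,-.037)
cur=plan([(-1,P,Rt)])"
```

```text
clock 44.0 a,b,z [-166.4 -601.4  137.8] F a,b,z [ 0.3  0.2 -1.5] w 0.371 q [ 1.14  0.49 -0.72  2.12  1.47  0.2   0.37]
clock 44.0 at [ 0.5776 -0.3346  0.1378] psi 68.5 F [ 0.2  0.2 -1.5] w 0.371
n1 [-1, 0.007, 0.018, 0.332, -0.005, 0.005, -0.003]
```

{"api": "apply_moves", "payload": {"rows": [[-1, 0.005, 0.015, 0.08, 0, 0, 0], [-1, 0.005, 0.015, 0.16, 0, 0, 0], [-1, 0.005, 0.015, 0.22, 0, 0, 0], [-1, 0.005, 0.015, 0.22, 0, 0, 0]]}}

```text
clock: 44.5
position: [0.5918, -0.3386, 0.1158]
orientation: [0.178, 0.937, -0.057, 0.297]
contact_force: [-0.6, -0.1, -1.4]
width: 0.373
grasp_force: 60.8
```

```bash
python3 -c "
from peg import *
st(); P,Rt=tcp(1,.002,-.037)
cur=plan([(-1,P,Rt)])"
```

```text
clock 44.5 a,b,z [-153.1 -607.6  115.8] F a,b,z [-0.6  0.1 -1.4] w 0.373 q [ 1.1   0.55 -0.69  2.09  1.66  0.21  0.2 ]
clock 44.5 at [ 0.5918 -0.3386  0.1158] psi 68.5 F [-0.6 -0.1 -1.4] w 0.373
n1 [-1, 0.001, 0.005, 0.128, -0.005, 0.005, -0.004]
```

{"api": "apply_moves", "payload": {"rows": [[-1, 0, 0, 0.06, 0, 0, 0], [-1, 0, 0, 0.1, 0, 0, 0], [-1, 0, 0, 0.12, 0, 0, 0], [-1, 0, 0, 0.12, 0, 0, 0]]}}

```text
clock: 45.0
position: [0.5994, -0.3418, 0.1038]
orientation: [0.178, 0.937, -0.057, 0.297]
contact_force: [0.4, -0.1, -1.3]
width: 0.38
grasp_force: 60.9
```

{"api": "apply_moves", "payload": {"rows": [[-1, 0, 0, 0.015, 0, 0, 0], [-1, 0, 0, 0.025, 0, 0, 0], [-1, 0, 0, 0.025, 0, 0, 0]]}}

```text
clock: 45.38
position: [0.6006, -0.3423, 0.1024]
orientation: [0.177, 0.937, -0.057, 0.297]
contact_force: [-12.5, 4.9, 13.1]
width: 0.372
grasp_force: 63.1
```

```bash
python3 -c "
from peg import *
st(); P,Rt=tcp(1,.0,-.037)
cur=plan([(-1,P,Rt)])"
```

```text
clock 45.38 a,b,z [-145.  -612.7  102.4] F a,b,z [-11.5   6.8  13.1] w 0.372 q [ 1.1   0.59 -0.7   2.08  1.75  0.24  0.13]
clock 45.38 at [ 0.6006 -0.3423  0.1024] psi 68.5 F [-12.5   4.9  13.1] w 0.372
n1 [-1, 0.002, 0.007, 0.008, -0.008, 0.007, -0.002]
```

{"api": "apply_moves", "payload": {"rows": [[-0.1, 0, 0, -0.02, 0, 0, 0], [0.1, 0, 0, -0.02, 0, 0, 0], [0.1, 0, 0, -0.03, 0, 0, 0], [0.1, 0, 0, -0.03, 0, 0, 0], [0.1, 0, 0, -0.2, 0, 0, 0], [0.1, 0, 0, -0.6, 0, 0, 0], [0.1, 0, 0, -1, 0, 0, 0], [0.1, 0, 0, -1, 0, 0, 0]]}}

```text
clock: 46.38
position: [0.5362, -0.3174, 0.2012]
orientation: [0.178, 0.936, -0.058, 0.297]
contact_force: [-0.5, -0.1, 0.9]
width: 0.55
grasp_force: 0.0
```

```bash
python3 -c "
from peg import *
st()
plan([(-1,(.6,-.2,.25),down(75)),(-1,(.706,-.01,.2),down(85)),(-1,(.706,-.01,.075),down(85))])
s=snapshot('top');C=cloud(s);
for k in (1,2):
    Q=C-foot(k); X=Q@up;Y=Q@row;H=Q@n
    m=(abs(Y)<.012)&(X>-.07)&(X<-.02)&(H<.03); print(k,'hung plate H',m.sum(),np.percentile(H[m],[10,50,90]))"
```

```text
clock 46.38 a,b,z [-204.4 -577.6  201.2] F a,b,z [-0.5 -0.1  0.9] w 0.55 q [ 1.46  0.37 -1.05  2.17  1.02  0.27  0.82]
clock 46.38 at [ 0.5362 -0.3174  0.2012] psi 68.4 F [-0.5 -0.1  0.9] w 0.55
n2 [-1, -0.173, 0.552, -0.128, -0.038, 0.614, -0.11]
n2 [-1, -0.157, 0.546, -0.169, -0.037, 0.614, -0.11]
n3 [-1, -0.222, 0.879, 0.208, 0.0, 0.0, -0.174]
n3 [-1, -0.297, 0.856, 0.208, 0.0, 0.0, -0.175]
n2 [-1, 0.0, 0.0, 0.521, 0.0, 0.0, 0.0]
n2 [-1, 0.0, 0.001, 0.521, 0.0, 0.0, 0.0]
1 hung plate H 135 [0.00437416 0.00770719 0.01099293]
2 hung plate H 137 [0.00470377 0.007985   0.01093295]
```

Both plates lie flat on the board, with top faces at about 8 mm. Now the tin's lid.

{"api": "apply_moves", "payload": {"rows": [[-0.5, -0.06, 0.18, -0.04, -0.01, 0.2, -0.04], [-1, -0.12, 0.36, -0.08, -0.03, 0.4, -0.07], [-1, -0.17, 0.55, -0.13, -0.04, 0.61, -0.11], [-1, -0.17, 0.55, -0.13, -0.04, 0.61, -0.11]]}}

```text
clock: 46.92
position: [0.5716, -0.2565, 0.2251]
orientation: [0.154, 0.976, -0.027, 0.153]
contact_force: [0.3, -0.5, 0.0]
width: -0.004
grasp_force: 0.0
```

{"api": "apply_moves", "payload": {"rows": [[-1, -0.05, 0.18, -0.06, -0.01, 0.2, -0.04], [-1, -0.1, 0.36, -0.12, -0.03, 0.4, -0.07], [-1, -0.16, 0.55, -0.17, -0.04, 0.61, -0.11], [-1, -0.16, 0.55, -0.17, -0.04, 0.61, -0.11]]}}

```text
clock: 47.42
position: [0.602, -0.1977, 0.2477]
orientation: [0.129, 0.992, 0.002, 0.002]
contact_force: [0.2, 0.3, 0.2]
width: 0.001
grasp_force: 0.0
```

{"api": "apply_moves", "payload": {"rows": [[-1, -0.11, 0.44, 0.1, 0, 0, -0.09], [-1, -0.22, 0.88, 0.21, 0, 0, -0.17], [-1, -0.22, 0.88, 0.21, 0, 0, -0.17]]}}

```text
clock: 47.8
position: [0.6525, -0.099, 0.222]
orientation: [0.084, 0.996, 0.002, 0.002]
contact_force: [-0.5, -0.2, -0.0]
width: -0.002
grasp_force: 0.0
```

{"api": "apply_moves", "payload": {"rows": [[-1, -0.15, 0.43, 0.1, 0, 0, -0.09], [-1, -0.3, 0.86, 0.21, 0, 0, -0.17], [-1, -0.3, 0.86, 0.21, 0, 0, -0.17]]}}

```text
clock: 48.18
position: [0.7057, -0.0043, 0.1973]
orientation: [0.042, 0.999, 0.002, 0.002]
contact_force: [-0.4, 0.5, 0.1]
width: 0.003
grasp_force: 0.0
```

{"api": "apply_moves", "payload": {"rows": [[-1, 0, 0, 0.4, 0, 0, 0], [-1, 0, 0, 0.8, 0, 0, 0], [-1, 0, 0, 1, 0, 0, 0], [-1, 0, 0, 1, 0, 0, 0]]}}

```text
clock: 48.68
position: [0.7055, -0.0105, 0.0773]
orientation: [0.046, 0.999, 0.001, 0.0]
contact_force: [0.5, 0.6, 0.0]
width: 0.002
grasp_force: 0.0
```

```bash
python3 -c "
from peg import *
st()
plan([(-1,(.706,-.01,.058),down(85)),(-1,(.706,-.01,.048),down(85))])"
```

```text
clock 48.67 a,b,z [  13.2 -302.8   77.3] F a,b,z [0.6 0.5 0. ] w 0.002 q [ 0.57  0.97 -1.    1.49  0.86  1.16  0.9 ]
clock 48.67 at [ 0.7055 -0.0105  0.0773] psi 84.7 F [0.5 0.6 0. ] w 0.002
n1 [-1, -0.003, 0.004, 0.161, 0.004, 0.001, -0.009]
n1 [-1, 0.0, 0.0, 0.083, 0.0, 0.0, 0.0]
```

{"api": "apply_moves", "payload": {"rows": [[-1, 0, 0, 0.1, 0, 0, 0], [-1, 0, 0, 0.16, 0, 0, 0], [-1, 0, 0, 0.18, 0, 0, 0], [-1, 0, 0, 0.2, 0, 0, 0], [-1, 0, 0, 0.22, 0, 0, 0], [-1, 0, 0, 0.24, 0, 0, 0], [-1, 0, 0, 0.24, 0, 0, 0]]}}

```text
clock: 49.55
position: [0.7075, -0.008, 0.0513]
orientation: [0.045, 0.999, 0.001, 0.002]
contact_force: [-2.4, 0.5, 4.0]
width: 0.002
grasp_force: 2.3
```

{"api": "apply_moves", "payload": {"rows": [[-1, 0, 0, 0.015, 0, 0, 0], [-1, 0, 0, 0.025, 0, 0, 0], [-1, 0, 0, 0.025, 0, 0, 0]]}}

```text
clock: 49.92
position: [0.7075, -0.0079, 0.0482]
orientation: [0.045, 0.999, 0.001, 0.002]
contact_force: [-2.3, 0.1, 5.7]
width: 0.001
grasp_force: 2.5
```

{"api": "apply_moves", "payload": {"rows": [[-1, 0, 0, 0.01, 0, 0, 0], [-1, 0, 0, 0.02, 0, 0, 0], [-1, 0, 0, 0.02, 0, 0, 0]]}}

```text
clock: 50.3
position: [0.7076, -0.0079, 0.0481]
orientation: [0.045, 0.999, 0.001, 0.002]
contact_force: [-6.7, -2.5, 17.8]
width: 0.004
grasp_force: 8.7
```

{"api": "apply_moves", "payload": {"rows": [[-1, 0, 0, 0.01, 0, 0, 0], [-1, 0, 0, 0.015, 0, 0, 0], [-1, 0, 0, 0.015, 0, 0, 0]]}}

```text
clock: 50.68
position: [0.7076, -0.0079, 0.048]
orientation: [0.045, 0.999, 0.001, 0.002]
contact_force: [-10.8, -3.6, 26.5]
width: -0.001
grasp_force: 13.3
```

The lid has bottomed out at 48 mm with 26 N on it, so it is fully home. Retreating and doing a final check.

{"api": "apply_moves", "payload": {"rows": [[-1, 0, 0, -0.1, 0, 0, 0], [-1, 0, 0, -0.4, 0, 0, 0], [-1, 0, 0, -0.8, 0, 0, 0], [-1, 0, 0, -1, 0, 0, 0], [-1, 0, 0, -1, 0, 0, 0]]}}

```text
clock: 51.3
position: [0.7079, -0.0082, 0.1651]
orientation: [0.045, 0.999, 0.002, 0.004]
contact_force: [-0.5, 0.2, -0.4]
width: 0.001
grasp_force: 0.0
```

{"api": "apply_moves", "payload": {"rows": [[-1, 0.5, 0, -0.5, 0, 0, 0], [-1, 1, 0, -0.8, 0, 0, 0], [-1, 1, 0, -0.8, 0, 0, 0]]}}

```text
clock: 51.68
position: [0.5844, 0.0025, 0.2584]
orientation: [0.044, 0.999, 0.001, 0.001]
contact_force: [0.2, -0.2, 1.3]
width: -0.002
grasp_force: 0.0
```

{"api": "apply_moves", "payload": {"rows": [[-1, 0.5, 0, 0, 0, 0, 0], [-1, 0.8, 0, 0, 0, 0, 0], [-1, 0.8, 0, 0, 0, 0, 0], [-1, 0.8, 0, 0, 0, 0, 0]]}}

```text
clock: 52.18
position: [0.4916, 0.0097, 0.2578]
orientation: [0.046, 0.999, 0.002, 0.002]
contact_force: [0.4, 0.4, -0.1]
width: 0.001
grasp_force: 0.0
```

```bash
python3 -c "
from peg import *
st()
s=snapshot('top');cv2.imwrite('pics/f.png',cv2.resize(s['img'][70:300,70:440],(800,497),interpolation=cv2.INTER_CUBIC));C=cloud(s);z=C[...,2]
for k in (1,2):
    Q=C-foot(k); X=Q@up;Y=Q@row;H=Q@n
    m=(abs(Y)<.012)&(X>-.085)&(X<-.02)&(H<.03); print(k,'H',np.percentile(H[m],[10,50,90]))
m=(np.hypot(C[...,0]-.707,C[...,1]+.009)<.025)&(z<.1); print('lid',np.median(z[m]))
u=np.array([np.cos(np.radians(9.5)),np.sin(np.radians(9.5))]); v=np.array([-u[1],u[0]])
d=C[...,:2]-np.array([.6425,.286]);a=d@u;b=d@v
m=(z>.165)&(z<.185)&(abs(b)<.06)&(a>-.1)&(a<.05);print('blk',np.percentile(a[m],[3,50,97]),np.percentile(b[m],[3,50,97]),np.median(z[m]))
m=(z>.128)&(z<.142)&(abs(b)<.048)&(abs(b)>.033)&(a>-.11)&(a<-.02);print('jaw',np.percentile(a[m],[3,50,97]))
"
```

```text
clock 52.17 a,b,z [-194.4 -247.6  257.8] F a,b,z [ 0.4  0.3 -0.1] w 0.001 q [ 1.02  0.49 -1.39  1.89  0.52  1.2   0.93]
1 H [0.00444453 0.00789876 0.01173151]
2 H [0.004006   0.00765917 0.01157009]
lid 0.0499139317892664
blk [-0.03634488 -0.02021678  0.00181843] [-0.02954767 -0.00280732  0.02392411] 0.17754032464242853
jaw [-0.06147462 -0.04981723 -0.03641243]
```

View pics/f.png

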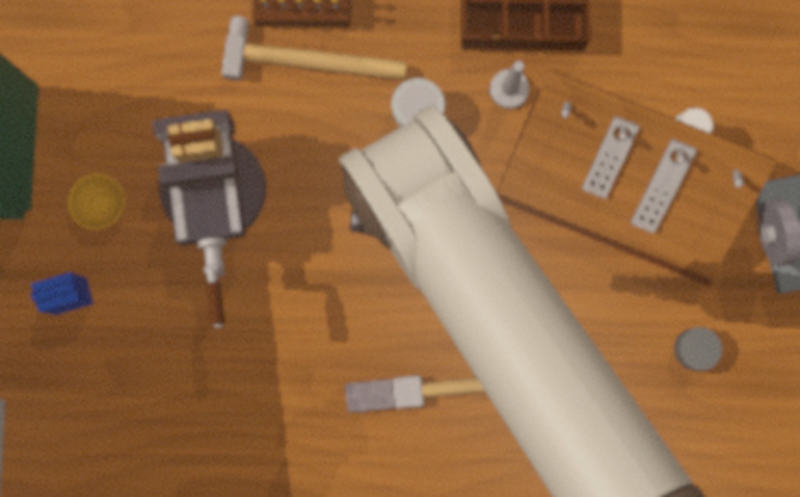

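The final view shows the block clamped at (193,138), the plates on their pegs at (612,155) and (665,185), the lid down at (418,103) and everything else in place.

```bash
python3 -c "
from station import bot
print(bot.hand_in())"
```

```text
the job is handed in; nothing more can be done
None
```

The job is handed in: the block is clamped upright in the vise, both loose drawplates hang on pegs flat to the board, and the tin's lid is pressed fully home; no verdict was shown at hand-in.

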